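Slide a locked dish stage under the ring-light magnifier

ROBOT

A 7-joint arm with a two-finger parallel gripper is mounted at the origin on a cart in front of the work surface, level with it; the furniture and walls round the work are solid. World frame = base frame: x ahead of the robot, y to its left, z up, the work surface at z = 0. Lengths are in m, angles in degrees, forces in N, time in s.
With the tool pointing down it reaches from about 0.425 to 0.875 m from the base axis. Payload 4.7 kg.
Tool frame: the origin (TCP) lies between the finger pads; the fingertips stand 25 mm ahead of it and the grasp point (between the pads) lies 6 mm ahead of it (env.tip_reach is the distance from the TCP to the fingertips, in m); z points along the fingers, y is the direction in which the jaws open and shut (so a half turn about z gives the same grasp; the last joint's range is limited). The gripper opens to 87 mm and grips with 3 to 60 N. Pads are 19 mm wide; open, the fingers measure 117 mm over their backs; the gripper's body (75 mm by 190 mm) begins 51 mm behind the grasp point.
Start: joints at [77.699, 18.392, -4.016, 83.108, 1.295, 78.541, -3.26], TCP at [0.147, -0.633, 0.222] pointing down, gripper open.
Joint ranges: [-163.93, 163.93], [-17.29, 119.83], [-79.2, 71.16], [3.27, 140.29], [-89.18, 269.18], [5.43, 117.66], [-154.24, 154.24]. Speed limits (degrees/s): [147.25, 147.25, 180, 180, 180, 180, 180].

INTERFACE

Orientations are given as [roll, pitch, yaw] about the fixed x, y, z axes, in that order (R = Rz(yaw) Ry(pitch) Rx(roll)).
In Python, from cell import env, viewer, job gives the robot as it stands.
- The arm moves only by the tool move_arm, never from a script. Its argument "steps" is a list of rows, each a list of 7 numbers: the finger opening in cm, from 0 to 8.7, then the shift along the tool's x, y, z in cm, then the turn, a rotation vector about the tool's x, y, z in rad. In form: [[fingers, tx, ty, tz, wx, wy, wz], ...]. A call has 1 to 5 rows; each row shifts and turns the commanded pose from where the row before left it, along the tool's axes as they then stand; what a row does not reach is not made up. A row lasts 1/12 s, in which the tool goes at most 41.7 mm and 7.16 degrees, less where a joint would pass 70% of its speed; a pose out of reach is approached as far as the arm can. A call is refused whole if a number of a shift passes 4.17 or a number of a turn 0.125, either way. A call with a gripper value outside its range is refused whole. The fingers move at their own pace and stop on an object; "force" is the grip in N (left out, the last holds). Time passes only in rows, so rows that do not move let the fingers close. It gives the time, the measured TCP pose, the force and the opening at its end, in the units of the state.
- env.get_obs(): the state, without advancing time (a new reading comes with each control period).
- viewer.read_camera(name): name is "scene" or "top" or "wrist"; returns a dict with "img" (480x640x3 uint8, red, green, blue), "vfov" (degrees; the focal length in pixels is half the picture's height over the tangent of half this angle, whatever the lens; pixels are square), "cx", "cy" (the principal point, pixels), "k1" (the pictures are not rectified: a ray, as slopes to the right and down, at radius r is drawn at 1 + k1 r^2 times it, then the intrinsics apply), "extrinsics" (4x4, takes a point from world to camera coordinates); the wrist camera has in their place "mount" (4x4, takes a point from camera to tool coordinates, whose origin is the TCP and whose axes are the flange's). Camera axes: x right, y down, z forward; pixel columns grow to the right and rows downward; lengths in m; the calibration is good to about 2 mm. A picture is of the moment at which its call begins: read the wrist's pose just before it. There is no depth.
- job.sign_off(): hands the job in, once; it reports no verdict.
The state is a dict: "time_s": time; "qpos": joint angles; "joint_velocities": joint speeds; "effort": joint torques, N m; "tool_pos": TCP position; "tool_rot": TCP orientation; "force": force on the tool from outside, world axes, zero at the start; "wrist_torque": the same for the moment, N m; "grip_width": finger opening in m.
Only numpy, scipy, OpenCV 4.12 (cv2) and the standard library are available. Lean on these libraries where they do the work, as an engineer would, in place of code of your own. Each camera call takes 0.05 s, during which the arm holds its last target.

TASK

Bring the petri dish under the magnifier for viewing: press down the release button in the saddle of the dish stage and, keeping it pressed, push the stage steadily along its rail right up to the end stop under the lens, then lift off so that the button springs up and locks the stage there. Also turn on the ring light by pressing down the raised end of the rocker switch on the stand's foot. Only press and push with the fingertips: do not pick anything up, do not touch the dish, and leave the other things on the bench where they are.

Things in the scene. Friction and masses are not known exactly. Their poses are not given: they have to be found in the camera images.
- stand: White dish viewing stand, fixed to the bench: foot 190 x 460 mm, 14 mm high, two steel shafts carrying the dish stage along the stand's y, end blocks 54 mm high, magnifier on a column 64 mm to +x of the rail. Origin on the bench under the middle of the rail; x away from the robot at yaw 0, y along the rail towards the magnifier, z up. Turned -0.2 to 0.35 rad.
- lens_axis (a point): Point on the axis of the magnifier, 58 mm above the bench, on the rail's centre line, 140 mm along the stand's +y from its origin. The magnifier's ring is 104 mm across, its underside 213 mm above the bench. With the stage at the end stop the dish is centred under it.
- dish_stage (a joint): Position of the stage along the rail, m: 0 at the right end, 0.13 at the end stop under the magnifier; grows along the stand's +y. Starts at 0. While the release button is up a pin locks the stage in a rack with a notch every 10 mm (about 1 mm of play); with the button more than 6 mm down it slides with about 1.5 N. The last notch is at the end stop.
- dish_seat (a point): Centre of the floor of the round recess (66 mm wide, 5 mm deep) in which the dish stands, on the stage's left part (+y), 53 mm above the bench; moves with the stage. The release button lies 170 mm from it along the stand's -y.
- release_button (a joint): Travel of the stage's release button, m: 0 up (locked), 0.009 fully down. It springs back by itself: about 3.6 N to start it, 6.6 N when fully down. Let go between two notches it stays part way down until the stage reaches a notch.
- button_top (a point): Centre of the top of the black ribbed release button, 46 mm across the rail by 38 mm along it, 78 mm above the bench when up; moves with button and stage. Its axes are the stand's.
- saddle (a point): Fixed to the stage at the middle of its grey saddle round the release button, level with the tops of the saddle's two blocks (82 mm above the bench). The blocks stand before and behind the button along the rail, 64 mm across, 13 mm thick, inner faces 25 mm from this point. A tip that holds the button down is between them and pushes the stage by the left (+y) one; the sides are open.
- lamp_rocker (a joint): Angle of the lamp's rocker switch, rad: 0 off (its right end, towards the stand's -y, is raised), 0.38 on (right end fully down). It stays where it is left; about 2 N on its end turns it.
- rocker_end (a point): Point on top of the rocker near its right end, 19 mm from the pivot along the stand's y; 39 mm above the bench when off, about 32 mm when on. The rocker is a black paddle 26 mm wide and 46 mm long along the rail direction.
- rocker_pivot (a point): Pivot of the rocker, 30 mm above the bench: 78 mm to the stand's -x and 120 mm to its -y from the stand's origin, on the front right part of the foot. The grey housing round it is 40 x 60 mm, its top 26 mm above the bench.
- dish: The petri dish in the stage's recess, 63 mm across, 14 mm high, loose. Origin at the centre of its underside, z up. Not to be touched.
- forceps: Steel forceps, 126 mm long, 9 mm high, lying in front of the stand. Bystander.
- spare_dish: Another petri dish, 63 mm across, 14 mm high, on the bench in front of the stand. Bystander.
- specimen_cup: Specimen cup with a yellow screw lid, 57 mm across, 61 mm high, behind the stand. Bystander.
- dropper: Brown dropper bottle with a black bulb, 33 mm across, 102 mm high, behind the stand. Bystander.
- timer: White lab timer, 60 x 64 x 22 mm, right of the stand. Bystander.
- pen: Blue pen, 145 mm long, right of the stand. Bystander.
- swab_pouch: Flat swab pouch, 110 x 40 x 6 mm, right of the stand. Bystander.

How it is judged (in metres and radians):
On the way:
1. the button is held down with the stage past the middle of its way (value of joint release_button above 0.005 m and value of joint dish_stage above 0.09 m), for 0.1 s.
At the end, for the whole second after the job is handed in: The stage stands within 3 mm of its end stop under the magnifier with the release button fully up (within 1.5 mm), at rest; the dish sits in its recess (within 6 mm of its centre and 4 mm of its floor); the rocker is turned to on (over 0.25 of 0.38 rad) (value of joint dish_stage above 0.127 m and value of joint release_button below 0.0015 m and value of joint lamp_rocker above 0.25 rad and velocity of joint dish_stage between -0.005 and 0.005 m/s and linear speed of dish below 0.01 m/s and horizontal distance between dish and dish_seat below 0.006 m and z of dish in the frame of dish_seat below 0.004 m); the robot touches nothing.
It fails at once if the stage is shot along its rail faster than 0.35 m/s (velocity of joint dish_stage above 0.35 m/s).
It fails at once if the dish is touched by the robot (contact force between any of the arm, the fingers and dish above 0.3 N).
It fails at once if the dish is lifted or thrown out of its recess (z of dish in the frame of dish_seat above 0.006 m or horizontal distance between dish and dish_seat above 0.012 m).
It fails at once if another thing on the bench is lifted, or moved by more than 20 mm (distance of any of forceps, spare_dish, specimen_cup, dropper, timer, pen, swab_pouch from where it was at the start of the episode above 0.02 m).
It also fails if it takes over 48 s, if anything falls off the work surface, if the arm or the gripper's body presses on something with over 40 N, if the wrist force passes 120 N, or if a joint passes its speed limit or range.

## Working session

There is one attempt and no reset: what is moved stays moved. The work goes in short steps, Python scripts to look and compute and a tool call to move; the robot and the scene stay as the last step left them, time stands still between calls to the robot, and variables do not carry over. Pictures are saved under pics/ and viewed, and the job is handed in when it is done.

Besides the shell and the picture viewer there is one more tool, called after "Call:" as name(argument=value, ...) on one line, values as JSON. move_arm: Moves the arm, as the interface text tells. Its arguments: {"type":"object","properties":{"steps":{"type":"array"},"force":{"type":"number"}},"required":["steps"]}

```bash
ls; mkdir -p pics
python3 - <<'E'
from cell import env, viewer, job
import cv2
o=env.get_obs(); print({k:o[k] for k in ('time_s','tool_pos','tool_rot','force','grip_width')}, env.tip_reach)
for n in ('scene','top'):
    c=viewer.read_camera(n); cv2.imwrite(f'pics/{n}0.png',c['img'][:,:,::-1])
    print(n,c['vfov'],c['cx'],c['cy'],c['k1'],c['extrinsics'])
E
```

```text
pics
{'time_s': 0.0, 'tool_pos': array([ 0.14724303, -0.63254251,  0.22128725]), 'tool_rot': array([-1.79893440e+02,  7.77791278e-03,  1.31114703e+01]), 'force': array([ 1.60956148,  0.50878061, -0.47907274]), 'grip_width': 0.0874524458010971} 0.025
scene 52.388943915323225 317.97584271989285 243.5600324232688 0.018315802826265874 [[-0.64820577  0.76137797  0.01152675  0.35695385]
 [ 0.67250811  0.5795146  -0.46032126 -0.33614741]
 [-0.35715838 -0.29063107 -0.88767757  1.29613012]
 [ 0.          0.          0.          1.        ]]
top 54.44223205758403 309.04263056329125 235.9187998116985 -0.06388183404946518 [[-0.08630923 -0.99625943 -0.00422681  0.01378595]
 [-0.9738629   0.08526214 -0.21052654  0.54790648]
 [ 0.21009944 -0.01405405 -0.977579    1.1844057 ]
 [ 0.          0.          0.          1.        ]]
```

View pics/scene0.png

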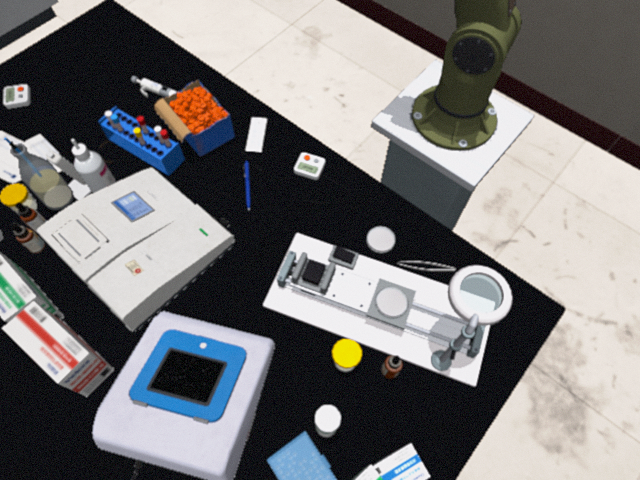

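View pics/top0.png

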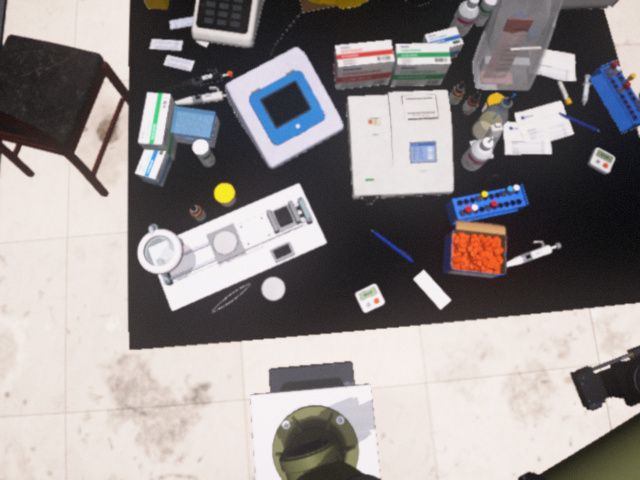

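```bash
cat > h.py <<'E'
import numpy as np, cv2
from cell import env, viewer, job
def K(c):
    f=240/np.tan(np.radians(c['vfov'])/2)
    return f
def ray(c,u,v,E=None):
    f=K(c); xd=np.array([(u-c['cx'])/f,(v-c['cy'])/f]); 
    x=xd.copy()
    for _ in range(30): x=xd/(1+c['k1']*(x@x))
    E=c['extrinsics'] if E is None else E
    R,t=E[:3,:3],E[:3,3]
    return -R.T@t, R.T@np.array([x[0],x[1],1.])
def onz(c,u,v,z,E=None):
    o,d=ray(c,u,v,E); return o+d*(z-o[2])/d[2]
def proj(c,p,E=None):
    E=c['extrinsics'] if E is None else E
    q=E[:3,:3]@np.asarray(p)+E[:3,3]; s=q[:2]/q[2]; s=s*(1+c['k1']*(s@s)); f=K(c)
    return s[0]*f+c['cx'], s[1]*f+c['cy']
E
python3 - <<'E'
from h import *
c=viewer.read_camera('top'); im=c['img'][:,:,::-1]
cv2.imwrite('pics/topc.png',cv2.resize(im[170:320,130:340],None,fx=3.8,fy=3.8,interpolation=cv2.INTER_CUBIC))
s=viewer.read_camera('scene'); im=s['img'][:,:,::-1]
cv2.imwrite('pics/scenec.png',cv2.resize(im[220:390,255:525],None,fx=2.9,fy=2.9,interpolation=cv2.INTER_CUBIC))
# white foot quad
for n,cc,(r0,r1,c0,c1) in (('top',c,(170,320,130,340)),('scene',s,(220,390,255,525))):
    m=np.zeros((480,640),np.uint8); m[r0:r1,c0:c1]=(cc['img'][r0:r1,c0:c1].min(2)>150)*255
    cs,_=cv2.findContours(m,cv2.RETR_EXTERNAL,cv2.CHAIN_APPROX_NONE)
    k=max(cs,key=cv2.contourArea); h=cv2.convexHull(k); a=cv2.approxPolyDP(h,4,True)[:,0]
    for u,v in a: print(n,u,v,onz(cc,u,v,.014).round(4))
E
```

```text
top 300 185 [ 0.7056 -0.0217  0.014 ]
top 325 243 [ 0.5329 -0.0765  0.014 ]
top 171 309 [0.3884 0.3533 0.014 ]
top 138 259 [0.5328 0.4415 0.014 ]
top 139 243 [0.5777 0.4383 0.014 ]
top 150 226 [0.6237 0.4066 0.014 ]
scene 296 233 [ 0.5391 -0.076   0.014 ]
scene 447 285 [0.4215 0.257  0.014 ]
scene 489 325 [0.44  0.373 0.014]
scene 475 385 [0.5639 0.4161 0.014 ]
scene 264 306 [ 0.7146 -0.0104  0.014 ]
```

View pics/topc.png

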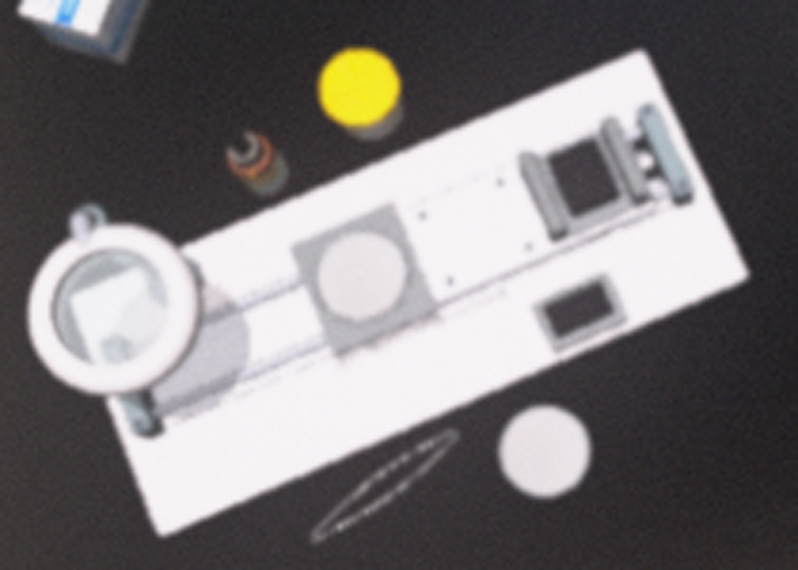

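View pics/scenec.png

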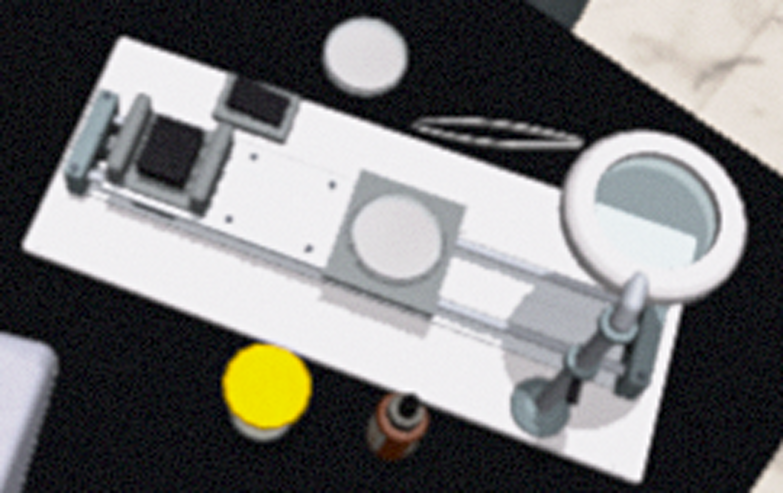

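Run:
```python
from h import *
c=viewer.read_camera('top'); s=viewer.read_camera('scene')
def blob(cc,r0,r1,c0,c1,f):
    g=cc['img'].max(2); m=np.zeros((480,640),np.uint8); m[r0:r1,c0:c1]=f(g[r0:r1,c0:c1])*255
    n,l,st,ce=cv2.connectedComponentsWithStats(m); k=1+np.argmax(st[1:,4]); return ce[k],st[k]
dark=lambda g:(g<75).astype(np.uint8)
P={}
for n,cc,box in (('top',c,(200,232,272,300)),('scene',s,(255,290,298,332))):
    ce,st=blob(cc,*box,dark); print(n,'button',ce,st,onz(cc,*ce,.078).round(4)); P[n,'b']=onz(cc,*ce,.078)
for n,cc,box in (('top',c,(243,260,275,292)),('scene',s,(244,266,331,356))):
    ce,st=blob(cc,*box,dark); print(n,'rocker',ce,st,onz(cc,*ce,.032).round(4));
def tri(a,b):
    (o1,d1),(o2,d2)=ray(c,*a),ray(s,*b)
    A=np.c_[d1,-d2]; t=np.linalg.lstsq(A,o2-o1,rcond=None)[0]
    p,q=o1+t[0]*d1,o2+t[1]*d2; return (p+q)/2,np.linalg.norm(p-q)
```

```text
top button [283.4969697  216.32121212] [276 208  16  18 165] [0.6016 0.0292 0.078 ]
scene button [313.19849246 272.43969849] [302 260  23  26 398] [0.6098 0.0363 0.078 ]
top rocker [281.79775281 251.15730337] [275 246  15  11  89] [0.5171 0.0428 0.032 ]
scene rocker [344.484375 252.      ] [333 244  23  20 320] [0.5121 0.0432 0.032 ]
```

Call:
move_arm(steps=[[0,0,0,-4,0,0,0],[0,0,0,-4,0,0,0],[0,2,0,-3,0,0,-0.03],[0,4,0,0,0,0,-0.0625],[0,4,0,0,0,0,-0.0625]])

```text
time_s: 0.72
tool_pos: [0.2429, -0.6075, 0.3356]
tool_rot: [179.7, 0.0, 21.9]
force: [0.7, -0.5, -0.9]
grip_width: 0.0612
```

Call:
move_arm(steps=[[0,4,0,0,0,0,-0.0625],[0,4,0,0,0,0,-0.0625],[0,4,0,0,0,0,-0.0625],[0,4,0,0,0,0,-0.0625],[0,4,0,0,0,0,-0.0625]])

```text
time_s: 1.13
tool_pos: [0.4191, -0.5076, 0.3321]
tool_rot: [180.0, 0.0, 40.1]
force: [0.3, -0.2, -0.2]
grip_width: 0.0281
```

Call:
move_arm(steps=[[0,4,0,0,0,0,-0.0625],[0,4,0,0,0,0,-0.0625],[0,4,0,0,0,0,-0.0625],[0,4,0,0,0,0,-0.0625],[0,4,0,0,0,0,-0.0625]])

```text
time_s: 1.55
tool_pos: [0.5544, -0.3614, 0.3321]
tool_rot: [180.0, 0.0, 58.0]
force: [0.7, -0.3, 0.9]
grip_width: 0.002
```

Call:
move_arm(steps=[[0,4,0,0,0,0,-0.0625],[0,4,0,0,0,0,-0.0625],[0,4,0,0,0,0,-0.0625],[0,4,0,0,0,0,-0.0625],[0,4,0,0,0,0,-0.0625]])

```text
time_s: 1.97
tool_pos: [0.6382, -0.1806, 0.3321]
tool_rot: [-180.0, 0.0, 75.9]
force: [0.2, -0.7, 0.4]
grip_width: 0.0005
```

Call:
move_arm(steps=[[0,4,0,0,0,0,-0.11],[0,4,0,0,0,0,-0.11],[0,4,0,0,0,0,-0.11],[0,4,0,0,0,0,-0.11],[0,1,0,0,0,0,-0.11]])

```text
time_s: 2.38
tool_pos: [0.648, -0.004, 0.3328]
tool_rot: [179.9, -0.3, 108.2]
force: [0.3, 1.2, 0.8]
grip_width: 0.0006
```

Run:
```python
from h import *
o=env.get_obs(); print(o['time_s'],o['tool_pos'],o['tool_rot'],o['qpos'].round(1))
c=viewer.read_camera('wrist'); cv2.imwrite('pics/w1.png',c['img'][:,:,::-1]); print(c['mount'],c['vfov'])
```

```text
2.3833 [ 0.64803403 -0.00397376  0.33279331] [179.90489251  -0.27756378 108.18622283] [ 26.1  20.7 -38.7  71.7  12.5  91.8   7.9]
[[ 7.52063234e-04 -9.66786104e-01 -2.55585728e-01  6.90318017e-02]
 [ 9.99999601e-01  8.50101583e-04 -2.73111737e-04 -5.96502404e-04]
 [ 4.81314464e-04 -2.55585421e-01  9.66786357e-01 -1.62203991e-01]
 [ 0.00000000e+00  0.00000000e+00  0.00000000e+00  1.00000000e+00]] 63.42634945091498
```

View pics/w1.png

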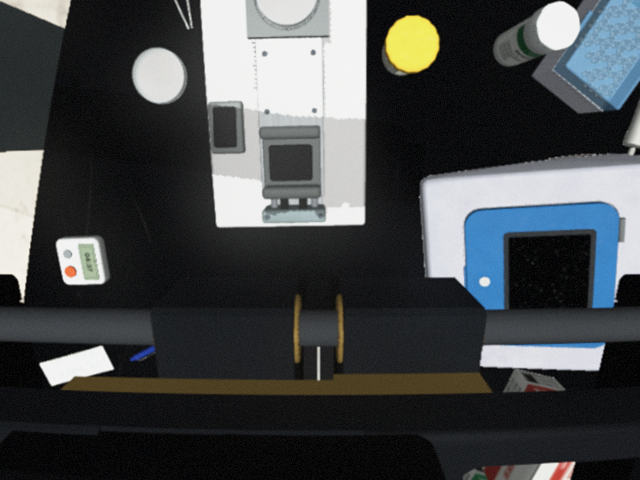

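```bash
cat >> h.py <<'E'
from scipy.spatial.transform import Rotation as Ro
def wrist():
    o=env.get_obs(); c=viewer.read_camera('wrist')
    T=np.eye(4); T[:3,:3]=Ro.from_euler('xyz',o['tool_rot'],degrees=True).as_matrix(); T[:3,3]=o['tool_pos']
    c['extrinsics']=np.linalg.inv(T@c['mount']); return o,c
E
python3 - <<'E'
from h import *
o,c=wrist(); g=c['img'].max(2)
im=c['img'][:,:,::-1]; cv2.imwrite('pics/w1c.png',cv2.resize(im[60:240,190:380],None,fx=3.2,fy=3.2,interpolation=cv2.INTER_CUBIC))
def blob(r0,r1,c0,c1,th):
    m=np.zeros((480,640),np.uint8); m[r0:r1,c0:c1]=(g[r0:r1,c0:c1]<th)*255
    cs,_=cv2.findContours(m,cv2.RETR_EXTERNAL,cv2.CHAIN_APPROX_NONE); k=max(cs,key=cv2.contourArea)
    print(cv2.minAreaRect(k),cv2.boundingRect(k)); x,y,w,h=cv2.boundingRect(k)
    return (x+w/2-.5,y+h/2-.5),(x,y,w,h)
for nm,b,z,th in (('b',(140,186,268,316),.078,60),('r',(104,152,212,241),.033,60)):
    ce,(x,y,w,h)=blob(*b,th); p=onz(c,*ce,z); print(nm,ce,p, np.linalg.norm(onz(c,x,y,z)-onz(c,x+w,y,z)),np.linalg.norm(onz(c,x,y,z)-onz(c,x,y+h,z)))
# foot edges
w=(c['img'].min(2)>90).astype(np.uint8)
for a in (onz(c,217,226,.014),onz(c,365,223,.014),onz(c,203,0,.014),onz(c,366,0,.014)): print(a)
E
```

```text
((291.0, 161.0), (34.0, 42.0), 90.0) (270, 144, 43, 35)
b (291.0, 161.0) [0.60507805 0.03150944 0.078     ] 0.04504464240054783 0.03652820522149279
((225.08631896972656, 125.33013916015625), (39.30638122558594, 21.540786743164062), 87.87889862060547) (214, 106, 23, 40)
r (225.0, 125.5) [0.518331   0.04307223 0.033     ] 0.026427772492663426 0.044852225325770816
[ 0.53694928 -0.07997241  0.014     ]
[ 0.71410666 -0.0166213   0.014     ]
[0.45143989 0.16877497 0.014     ]
[0.62719645 0.22623569 0.014     ]
```

View pics/w1c.png

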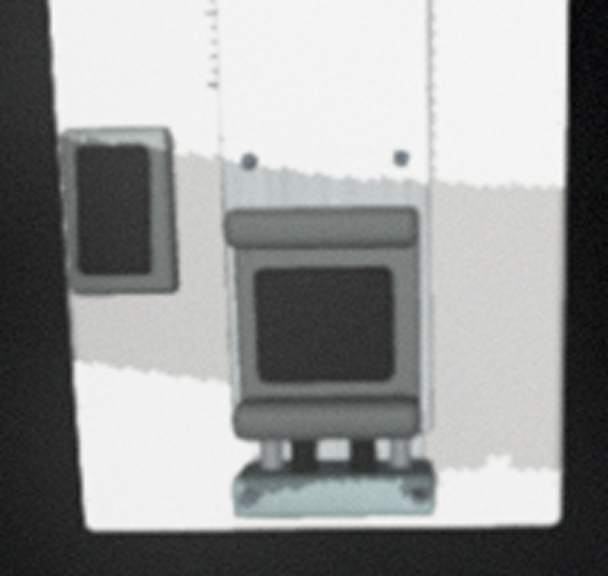

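Call:
move_arm(steps=[[0,1.3,-2.2,2,0,0,-0.0175],[0,1.3,-2.2,3,0,0,0],[0,1.3,-2.2,3,0,0,0],[0,1.3,-2.2,3,0,0,0],[0,1.2,-2,3,0,0,0]])

```text
time_s: 2.9
tool_pos: [0.5253, 0.0111, 0.191]
tool_rot: [-180.0, 0.1, 107.9]
force: [0.6, 0.9, -0.4]
grip_width: 0.0006
```

Call:
move_arm(steps=[[0,0,0,3,0,0,0],[0,0,0,2,0,0,0],[0,0,0,0,0,0,0]])

```text
time_s: 3.15
tool_pos: [0.5233, 0.0107, 0.1383]
tool_rot: [-179.6, -0.1, 107.9]
force: [-0.4, -0.3, -0.4]
grip_width: 0.0007
```

```bash
cat > t.py <<'E'
from h import *
import sys
o=env.get_obs(); p=o['tool_pos']; R=Ro.from_euler('xyz',o['tool_rot'],degrees=True).as_matrix()
print(o['time_s'],'tip',(p+.025*R[:,2]).round(4),'rot',o['tool_rot'].round(2),'F',o['force'].round(2),'z',p[2].round(4))
if len(sys.argv)>3:
    t=np.array([float(x) for x in sys.argv[1:4]]); print('to go (cm, tool axes)',(R.T@(t-p-.025*R[:,2])*100).round(2))
E
python3 t.py .5253 .0229 .045
python3 - <<'E'
from h import *
o,c=wrist();cv2.imwrite('pics/w2.png',c['img'][:,:,::-1]); print(proj(c,[.5253,.0229,.039]),proj(c,[.5181,.0437,.036]))
E
```

```text
3.15 tip [0.5231 0.0107 0.1133] rot [-1.7959e+02 -9.0000e-02  1.0794e+02] F [-0.37 -0.28 -0.42] z 0.1383
to go (cm, tool axes) [1.08 0.64 6.82]
(np.float64(328.4070584351481), np.float64(226.70592638756827)) (np.float64(327.91175852944184), np.float64(194.27907043125364))
```

View pics/w2.png

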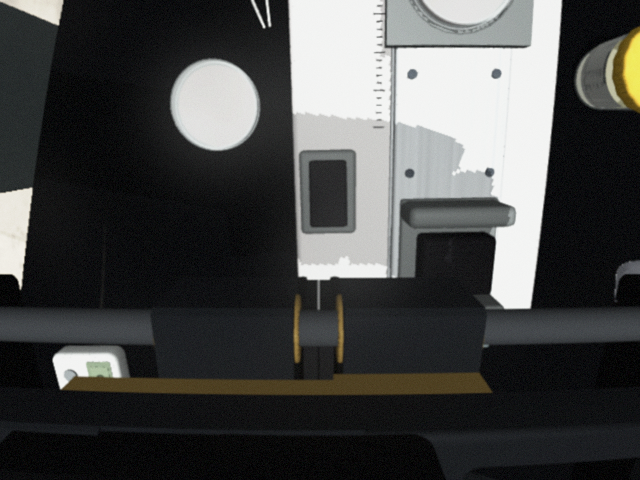

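Call:
move_arm(steps=[[0,1.1,0.65,1,0,0,-0.02],[0,0,0,3,0,0,0],[0,0,0,2,0,0,0],[0,0,0,0,0,0,0]])

```text
time_s: 3.53
tool_pos: [0.5279, 0.0262, 0.0798]
tool_rot: [-179.8, -0.1, 109.4]
force: [-1.3, -0.9, 0.1]
grip_width: 0.0004
```

```bash
python3 t.py .5253 .0229 .033
```

```text
3.5333 tip [0.5278 0.0263 0.0548] rot [-1.7978e+02 -1.4000e-01  1.0938e+02] F [-1.27 -0.94  0.08] z 0.0798
to go (cm, tool axes) [-0.24 -0.34  2.18]
```

Call:
move_arm(steps=[[0,-0.25,-0.25,0.8,0,0,0],[0,0,0,0.5,0,0,0],[0,0,0,0.4,0,0,0],[0,0,0,0.3,0,0,0],[0,0,0,0.1,0,0,0]])

```text
time_s: 3.95
tool_pos: [0.5281, 0.0225, 0.0616]
tool_rot: [180.0, 0.0, 109.4]
force: [0.7, -0.1, 0.1]
grip_width: 0.0005
```

```bash
python3 t.py .5253 .0229 .033
```

```text
3.95 tip [0.5281 0.0224 0.0366] rot [1.7997e+02 2.0000e-02 1.0936e+02] F [ 0.68 -0.05  0.12] z 0.0616
to go (cm, tool axes) [ 0.14 -0.25  0.36]
```

Call:
move_arm(steps=[[0,0,0,0.1,0,0,0],[0,0,0,0.1,0,0,0],[0,0,0,0,0,0,0]])

```text
time_s: 4.2
tool_pos: [0.5278, 0.0225, 0.0594]
tool_rot: [180.0, 0.0, 109.4]
force: [0.1, -0.6, -0.2]
grip_width: 0.0007
```

Call:
move_arm(steps=[[0,0,0,0.1,0,0,0],[0,0,0,0,0,0,0]])

```text
time_s: 4.37
tool_pos: [0.5278, 0.0225, 0.0583]
tool_rot: [180.0, 0.0, 109.4]
force: [0.1, -0.3, 0.5]
grip_width: 0.0006
```

Call:
move_arm(steps=[[0,0,0,0.1,0,0,0],[0,0,0,0,0,0,0]])

```text
time_s: 4.53
tool_pos: [0.5276, 0.0225, 0.0572]
tool_rot: [-180.0, 0.0, 109.4]
force: [-0.3, 0.5, -0.1]
grip_width: 0.0002
```

Call:
move_arm(steps=[[0,0,0,0.1,0,0,0],[0,0,0,0,0,0,0]])

```text
time_s: 4.7
tool_pos: [0.5276, 0.0225, 0.0561]
tool_rot: [-180.0, 0.0, 109.4]
force: [0.3, -1.2, 1.3]
grip_width: 0.0003
```

Call:
move_arm(steps=[[0,0,0,0.1,0,0,0],[0,0,0,0,0,0,0]])

```text
time_s: 4.87
tool_pos: [0.5276, 0.0225, 0.0551]
tool_rot: [-180.0, -0.0, 109.4]
force: [-0.3, 0.8, 0.1]
grip_width: 0.0006
```

Run:
```python
from h import *
print(env.get_obs()['force'])
s=viewer.read_camera('scene'); im=s['img'][:,:,::-1]
cv2.imwrite('pics/s2.png',cv2.resize(im[200:320,270:430],None,fx=4.9,fy=4.9,interpolation=cv2.INTER_CUBIC))
```

```text
[-0.27165704  0.82930275  0.06351515]
```

View pics/s2.png

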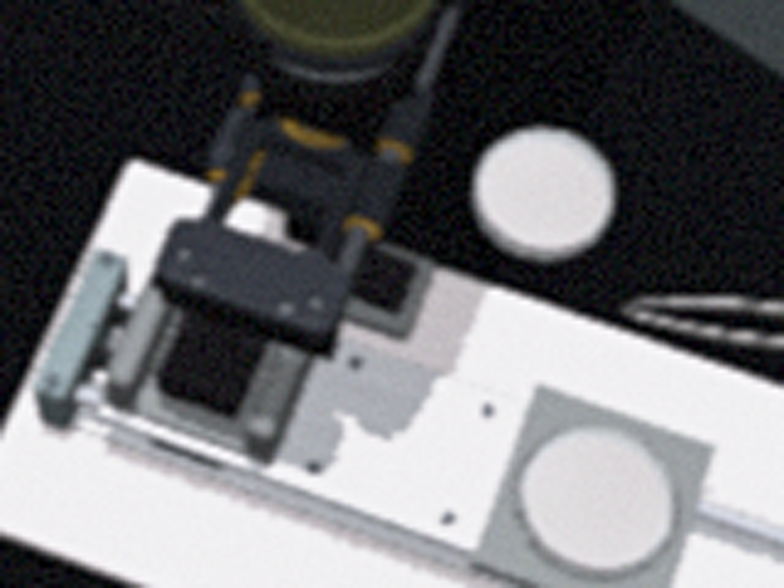

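Call:
move_arm(steps=[[0,0,0,0.1,0,0,0],[0,0,0,0,0,0,0]])

```text
time_s: 5.08
tool_pos: [0.5276, 0.0224, 0.0542]
tool_rot: [-180.0, 0.0, 109.4]
force: [0.2, -0.5, 0.4]
grip_width: 0.0003
```

Call:
move_arm(steps=[[0,0,0,0.1,0,0,0],[0,0,0,0,0,0,0]])

```text
time_s: 5.25
tool_pos: [0.5276, 0.0225, 0.0531]
tool_rot: [-180.0, -0.0, 109.4]
force: [-0.9, -0.1, 1.0]
grip_width: 0.0004
```

Call:
move_arm(steps=[[0,0,0,-3,0,0,0],[0,0,0,-4,0,0,0],[0,-1,0,-4,0,0,0],[0,0,0,0,0,0,0]])

```text
time_s: 5.58
tool_pos: [0.5363, 0.012, 0.1712]
tool_rot: [179.3, 0.4, 109.3]
force: [2.2, 0.2, 0.4]
grip_width: 0.0007
```

```bash
python3 t.py
python3 - <<'E'
from h import *
o,c=wrist();cv2.imwrite('pics/w3.png',c['img'][:,:,::-1]); print(proj(c,[.5244,.0258,.039]),proj(c,[.5181,.0437,.035]))
cv2.imwrite('pics/w3c.png',cv2.resize(c['img'][100:300,260:520,::-1],None,fx=3,fy=3,interpolation=cv2.INTER_CUBIC))
E
```

```text
5.5833 tip [0.5366 0.012  0.1462] rot [179.34   0.37 109.29] F [2.19 0.19 0.4 ] z 0.1712
(np.float64(308.34609747720117), np.float64(208.54558134117514)) (np.float64(308.2398604118271), np.float64(183.12903194441213))
```

View pics/w3c.png

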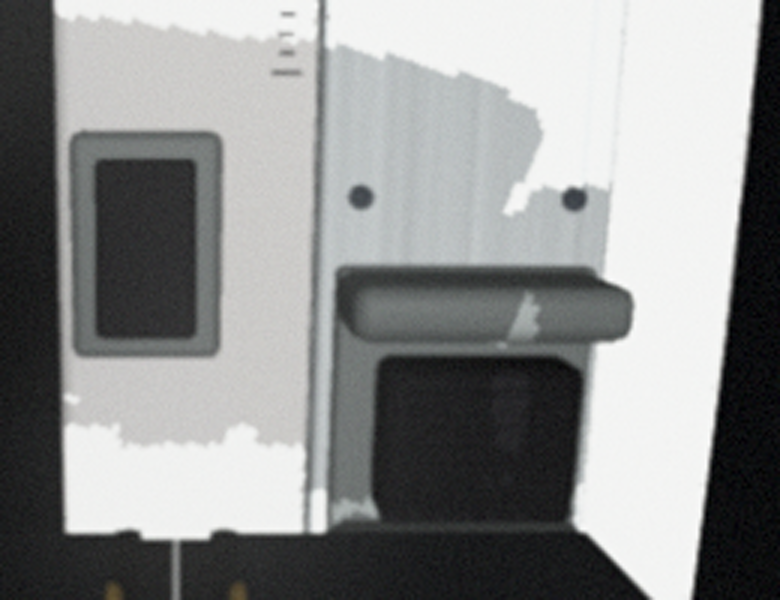

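Run:
```python
from h import *
yw=np.radians(19.2); xs=np.array([np.cos(yw),np.sin(yw),0]); ys=np.array([-np.sin(yw),np.cos(yw),0])
o,c=wrist(); g=c['img'].max(2)
def edge(vals,th=65):  # subpixel crossings
    i=np.where((vals[:-1]>th)!=(vals[1:]>th))[0]; return [round(float(k+(th-vals[k])/(vals[k+1]-vals[k])),1) for k in i]
gf=cv2.GaussianBlur(g,(0,0),1).astype(float)
for r in (156,160,165,175,185,195,200,205,209): print(r,[285+e for e in edge(gf[r,285:334])])
for q in (298,305,312,320): print('col',q,[140+e for e in edge(gf[140:225,q])])
piv=np.array([.5181,.0437,0])
for a,n in ((.19,'off'),(-.19,'on')):
    for s in (-1,1):
        z=.030+.0055*np.cos(.19)-s*np.sin(a)*.023
        print(n,s,[np.round(proj(c,piv+s*ys*.023*np.cos(a)-ys*0+xs*w*.013+[0,0,z]),1) for w in (-1,1)])
```

```text
156 [295.1, 326.4]
160 [294.4, 327.1]
165 [294.3, 327.1]
175 [294.3, 327.0]
185 [294.2, 327.0]
195 [294.5, 327.0]
200 [294.5, 327.0]
205 [294.5, 327.0]
209 [294.5, 326.9]
col 298 [154.6, 214.1]
col 305 [154.6, 214.0]
col 312 [154.7, 213.9]
col 320 [155.0, 213.8]
off -1 [array([293.9, 215.6]), array([328.1, 215.6])]
off 1 [array([293.7, 154.5]), array([328.2, 154.5])]
on -1 [array([294.5, 213.4]), array([327.8, 213.5])]
on 1 [array([293.1, 155. ]), array([328.6, 155. ])]
```

Run:
```python
from h import *
import h
yw=np.radians(19.2); xs=np.array([np.cos(yw),np.sin(yw),0]); ys=np.array([-np.sin(yw),np.cos(yw),0])
c=viewer.read_camera('wrist'); T=np.eye(4); T[:3,:3]=Ro.from_euler('xyz',[-179.59,-.09,107.94],degrees=True).as_matrix(); T[:3,3]=[.5233,.0107,.1383]
c['extrinsics']=np.linalg.inv(T@c['mount']); g=cv2.imread('pics/w2.png').max(2)
def edge(vals,th=65):
    i=np.where((vals[:-1]>th)!=(vals[1:]>th))[0]; return [round(float(k+(th-vals[k])/(vals[k+1]-vals[k])),1) for k in i]
gf=cv2.GaussianBlur(g,(0,0),1).astype(float)
for r in (164,170,180,190,200,210,220,224): print(r,[303+e for e in edge(gf[r,303:352])])
for q in (315,325,335,342): print('col',q,[153+e for e in edge(gf[153:237,q])])
piv=np.array([.5181,.0437,0])
for a,n in ((.19,'off'),(-.19,'on')):
    for s in (-1,1):
        z=.030+.0055*np.cos(.19)-s*np.sin(a)*.023
        print(n,s,[np.round(proj(c,piv+s*ys*.023*np.cos(a)+xs*w*.013+[0,0,z]),1) for w in (-1,1)])
s=viewer.read_camera('scene'); im=s['img'][:,:,::-1]
a=cv2.imread('pics/scene0.png')[235:285,310:370]; b=im[235:285,310:370]
cv2.imwrite('pics/cmp.png',cv2.resize(np.hstack([a,b]),None,fx=6.5,fy=6.5,interpolation=cv2.INTER_CUBIC))
t=viewer.read_camera('top')['img'][:,:,::-1]
```

```text
164 [309.1, 345.1]
170 [309.1, 345.5]
180 [309.2, 345.5]
190 [309.3, 345.9]
200 [309.4, 346.0]
210 [309.7, 346.1]
220 [309.9, 346.2]
224 [310.2, 345.8]
col 315 [160.5, 226.3]
col 325 [160.4, 226.1]
col 335 [160.3, 225.7]
col 342 [160.2, 225.6]
off -1 [array([309.6, 228.1]), array([347.4, 227.4])]
off 1 [array([308.2, 160.7]), array([346.3, 159.9])]
on -1 [array([309.9, 225.4]), array([346.6, 224.7])]
on 1 [array([307.8, 161.4]), array([347.1, 160.6])]
```

View pics/cmp.png

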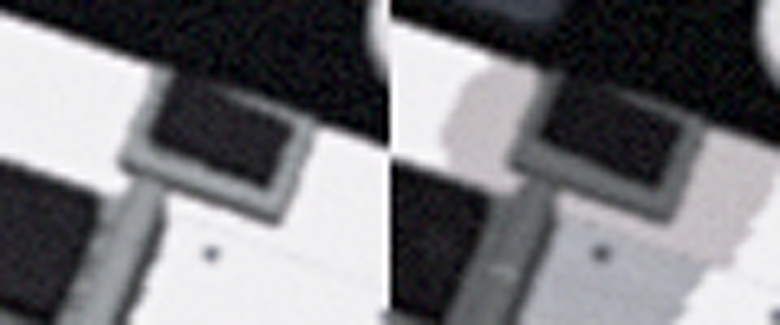

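Run:
```python
from h import *
s=viewer.read_camera('scene')
for p in ([.5276,.0225,.028],[.5276,.0225,.054],[.5276,.0225,.1],[.5276,.0225,.15],[.5276+.09,.0225+.03,.1],[.5276-.09,.0225-.03,.1]):
    u,v=proj(s,p); print(p,round(u,1),round(v,1),'crop',round((u-270)*4.9),round((v-200)*4.9))
o=env.get_obs()
im=s['img'][:,:,::-1]
u,v=proj(s,o['tool_pos']+[0,0,-.025]); print(u,v,(u-240)*4,(v-170)*4)
cv2.imwrite('pics/s3.png',cv2.resize(im[170:320,240:430],None,fx=4,fy=4,interpolation=cv2.INTER_CUBIC))
```

```text
[0.5276, 0.0225, 0.028] 332.7 252.1 crop 307 255
[0.5276, 0.0225, 0.054] 333.1 246.7 crop 309 229
[0.5276, 0.0225, 0.1] 334.0 236.7 crop 314 180
[0.5276, 0.0225, 0.15] 335.0 224.7 crop 319 121
[0.6175999999999999, 0.0525, 0.1] 316.8 275.5 crop 230 370
[0.4376, -0.0075, 0.1] 349.8 200.8 crop 391 4
330.46522856218405 226.11257978841147 361.8609142487362 224.45031915364586
```

View pics/s3.png

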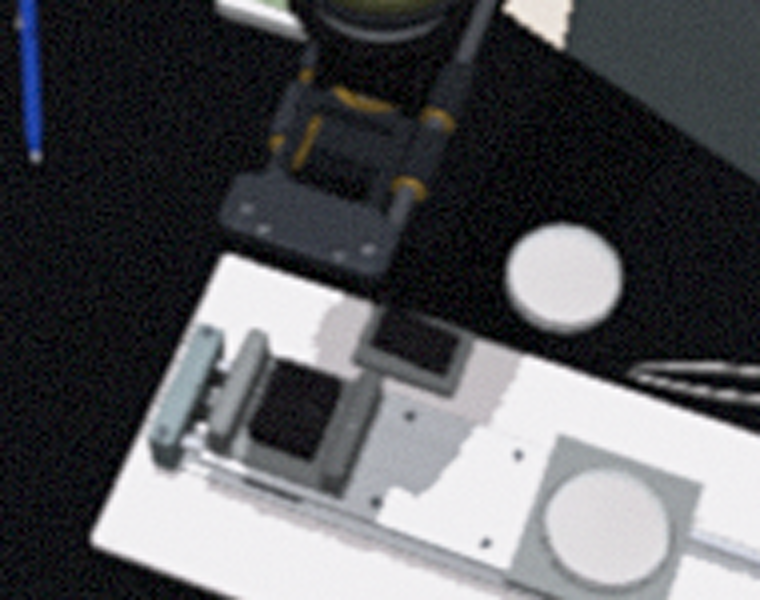

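Run:
```python
from h import *
s=viewer.read_camera('scene'); t=viewer.read_camera('top')
yw=np.radians(19.2); xs=np.array([np.cos(yw),np.sin(yw),0]); ys=np.array([-np.sin(yw),np.cos(yw),0])
piv=np.array([.5181,.0437,0])
for nm,c in (('scene',s),('top',t)):
  for a,n in ((.19,'off'),(-.19,'on')):
    for q in (-1,1):
        z=.030+.0055*np.cos(.19)-q*np.sin(a)*.023
        print(nm,n,q,[np.round(proj(c,piv+q*ys*.023*np.cos(a)+xs*w*.013+[0,0,z]),1) for w in (-1,1)])
a0=cv2.imread('pics/scene0.png').max(2); a1=s['img'].max(2)
g0=cv2.imread('pics/top0.png').max(2); g1=t['img'].max(2)
print(a0[244:268,331:359]);print(a1[244:268,331:359])
cv2.imwrite('pics/tcmp.png',cv2.resize(np.hstack([cv2.imread('pics/top0.png')[232:270,262:302],t['img'][232:270,262:302,::-1]]),None,fx=9,fy=9,interpolation=cv2.INTER_CUBIC))
```

```text
scene off -1 [array([335.5, 244.1]), array([331.4, 254. ])]
scene off 1 [array([354.6, 252.6]), array([350.7, 262.6])]
scene on -1 [array([335.3, 245.9]), array([331.2, 255.7])]
scene on 1 [array([354.9, 250.9]), array([350.9, 260.9])]
top off -1 [array([290.9, 251.3]), array([287. , 242.6])]
top off 1 [array([275.7, 258.6]), array([271.9, 249.9])]
top on -1 [array([291. , 251.8]), array([287.2, 243.2])]
top on 1 [array([275.5, 258.1]), array([271.7, 249.4])]
[[138 108  68  46  38  21  14  21  10  16  22  32   5  30  20  30  12  22
   30  22  28  12  16  18  19  29  22  26]
 [241 208 148 113  93  59  19  19  21  19  29   8  11  19   6   9  20  25
   19  25  13  28  20  21  23  29  25  22]
 [247 230 179 155 137  90  45  25  28  23  25  18  12  26  14  14  11  20
   14  30  20  12  19  19   9  22  24  26]
 [243 221 171 152 127  72  31  41  34  41  36  36  33  30  25  22  15  19
   20  19  21  22  18  24  24  22  17  20]
 [241 215 165 138  97  55  39  38  38  44  46  51  55  54  51  51  31  27
   20  14  12  28  16  11  28  24  23  26]
 [235 200 165 126  71  44  35  31  39  46  38  39  
[... 4281 characters left out ...]
107  87  83  82  83  92  98 103 104 110 117 114 105  95  79  51  45  34
   24  27  39  85 103 105 111 156 192 193]
 [103 106 101  86  84  83  89  86  90 102 108 112 114 115 105 104  94  76
   55  47  63  97 102 107 140 179 197 197]
 [ 96 109 111 101 104 132 132 108  84  81  87  92 101 107 110 112 112 107
   94  90  95 105 109 112 156 188 195 191]
 [105 107 103 104 134 173 187 165 141 120 104  84  82  82  98  98 106 108
  108 113 111 108 107 121 162 194 195 198]
 [110 105 105  99 131 178 197 193 187 181 168 142 112  99  85  80  86  94
  102 105 110 106 108 133 176 195 198 197]
 [111 107  96  87 120 174 197 194 193 200 200 192 178 167 140 111 102  89
   83  86  95  97 110 152 189 197 197 197]]
```

View pics/tcmp.png

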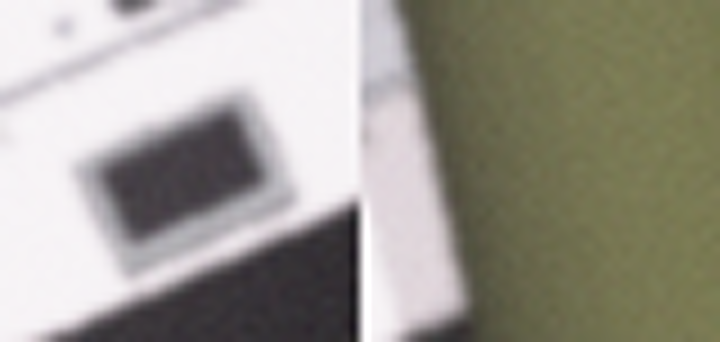

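```bash
python3 t.py
python3 - <<'E'
from h import *
c=viewer.read_camera('wrist'); E=np.linalg.inv(c['mount'])
for p in ([0,0,.025],[.0095,.015,.025],[.0095,-.015,.025],[-.0095,.015,.025],[.0095,.0,-.04],[.037,.095,-.045],[.037,-.095,-.045]): print(p,np.round(proj(c,p,E),1))
g=c['img'][260:400,140:500,::-1].astype(float); g=255*(g/255)**.45
cv2.imwrite('pics/w4.png',cv2.resize(g.clip(0,255).astype(np.uint8),None,fx=2.2,fy=2.2,interpolation=cv2.INTER_CUBIC))
E
```

```text
5.9833 tip [0.5301 0.0133 0.137 ] rot [-1.7987e+02 -7.0000e-02  1.0940e+02] F [ 0.17 -0.33  0.4 ] z 0.162
[0, 0, 0.025] [319.4 278.9]
[0.0095, 0.015, 0.025] [349.1 261.2]
[0.0095, -0.015, 0.025] [289.8 261.2]
[-0.0095, 0.015, 0.025] [348.3 296.2]
[0.0095, 0.0, -0.04] [319.9 318.5]
[0.037, 0.095, -0.045] [611.  245.4]
[0.037, -0.095, -0.045] [ 29.  244.9]
```

View pics/w4.png

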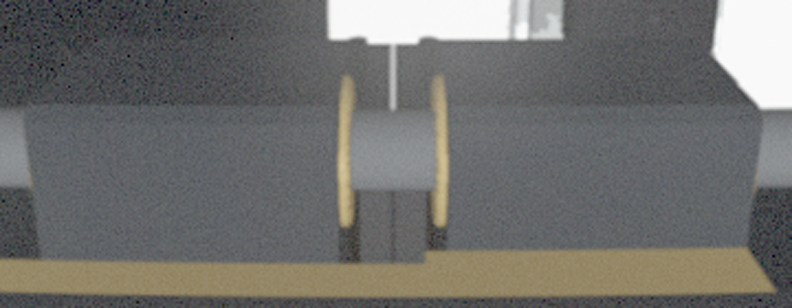

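Call:
move_arm(steps=[[5,0,0,0,0,0,0],[5,0,0,0,0,0,0],[5,0,0,0,0,0,0],[5,0,0,0,0,0,0],[5,0,0,0,0,0,0]])

```text
time_s: 6.45
tool_pos: [0.5311, 0.0131, 0.1633]
tool_rot: [180.0, 0.0, 109.4]
force: [0.5, -0.1, 0.3]
grip_width: 0.0262
```

```bash
python3 t.py
python3 - <<'E'
from h import *
print(env.get_obs()['grip_width'])
c=viewer.read_camera('wrist'); 
g=c['img'][160:400,140:500,::-1].astype(float); g=255*(g/255)**.45
cv2.imwrite('pics/w5.png',cv2.resize(g.clip(0,255).astype(np.uint8),None,fx=2.2,fy=2.2,interpolation=cv2.INTER_CUBIC))
E
```

```text
6.45 tip [0.5311 0.0131 0.1383] rot [180.     0.   109.37] F [ 0.46 -0.06  0.31] z 0.1633
0.026204466431323393
```

View pics/w5.png

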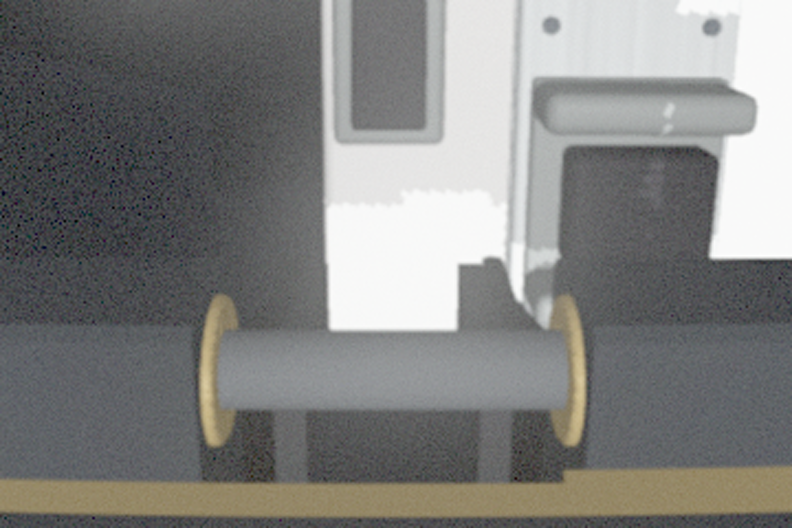

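Call:
move_arm(steps=[[8.7,0,0,0,0,0,0],[8.7,0,0,0,0,0,0],[8.7,0,0,0,0,0,0],[8.7,0,0,0,0,0,0],[8.7,0,0,0,0,0,0]])

```text
time_s: 6.92
tool_pos: [0.531, 0.013, 0.1633]
tool_rot: [-180.0, 0.0, 109.4]
force: [-0.7, 0.5, 0.5]
grip_width: 0.0632
```

Call:
move_arm(steps=[[8.7,0,0,0,0,0,0],[8.7,0,0,0,0,0,0],[8.7,0,0,0,0,0,0],[8.7,0,0,0,0,0,0]])

```text
time_s: 7.25
tool_pos: [0.531, 0.0131, 0.1633]
tool_rot: [-180.0, 0.0, 109.4]
force: [0.1, 0.0, 0.4]
grip_width: 0.0846
```

Run:
```python
from h import *
print(env.get_obs()['grip_width'])
c=viewer.read_camera('wrist'); print(c['cx'],c['cy'],c['k1'])
g=c['img'][180:400,140:500,::-1].astype(float); g=255*(g/255)**.45
cv2.imwrite('pics/w6.png',cv2.resize(g.clip(0,255).astype(np.uint8),None,fx=2.2,fy=2.2,interpolation=cv2.INTER_CUBIC))
```

```text
0.08464261794562934
318.1394361664917 241.96540129404318 -0.06829632907197923
```

View pics/w6.png

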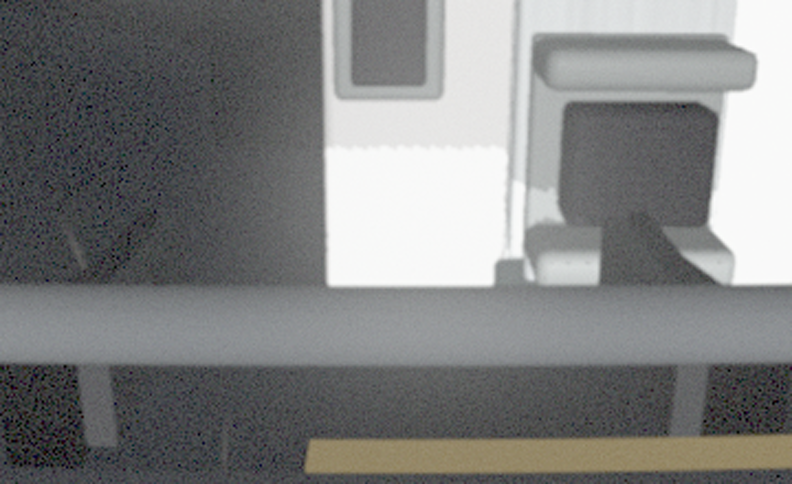

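Call:
move_arm(steps=[[0,0.1,2.0,0,0,0,0],[0,0.1,2.0,0,0,0,0],[0,0.1,2.0,0,0,0,0],[0,0,1.6,0,0,0,0],[0,0,0,0,0,0,0]])

```text
time_s: 7.72
tool_pos: [0.6039, 0.0426, 0.1631]
tool_rot: [179.9, -0.1, 109.4]
force: [-0.5, -0.1, -0.1]
grip_width: 0.0617
```

Call:
move_arm(steps=[[0,0,0,0,0,0,0],[0,0,0,0,0,0,0],[0,0,0,0,0,0,0],[0,0,0,0,0,0,0],[0,0,0,0,0,0,0]])

```text
time_s: 8.13
tool_pos: [0.6013, 0.0405, 0.1635]
tool_rot: [-180.0, 0.0, 109.3]
force: [-0.1, 0.7, -0.3]
grip_width: 0.0279
```

```bash
python3 t.py .6017 .0409 .1
python3 - <<'E'
from h import *
s=viewer.read_camera('scene'); im=s['img'][:,:,::-1]; o=env.get_obs()
for r in (0,.025): print(r,[(round((u-250)*4.9),round((v-180)*4.9)) for u,v in [proj(s,o['tool_pos']-[0,0,r])]])
cv2.imwrite('pics/s4.png',cv2.resize(im[180:300,250:410],None,fx=4.9,fy=4.9,interpolation=cv2.INTER_CUBIC))
E
```

```text
8.1333 tip [0.6013 0.0405 0.1385] rot [-1.7999e+02  5.0000e-02  1.0934e+02] F [-0.08  0.65 -0.33] z 0.1635
to go (cm, tool axes) [0.03 0.05 3.85]
0 [(333, 354)]
0.025 [(332, 382)]
```

View pics/s4.png

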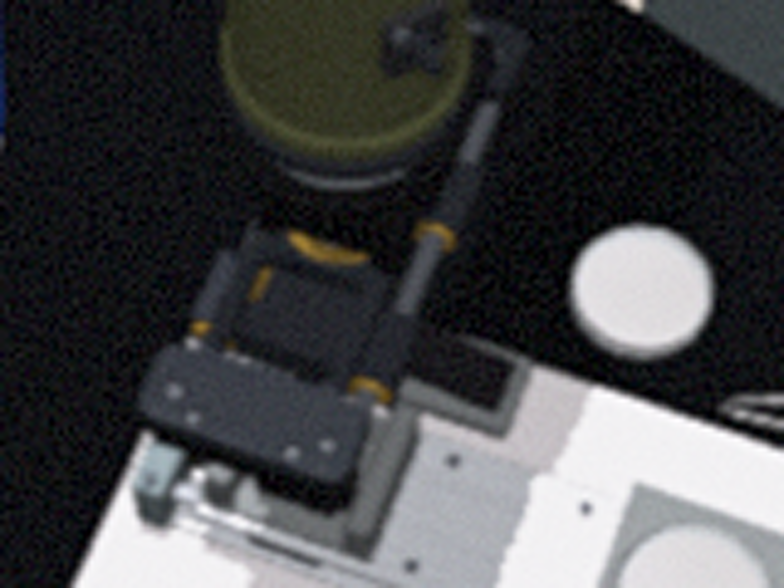

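Call:
move_arm(steps=[[0,0,0,1,0,0,0],[0,0,0,1,0,0,0],[0,0,0,1,0,0,0],[0,0,0,0.8,0,0,0],[0,0,0,0,0,0,0]])

```text
time_s: 8.6
tool_pos: [0.6, 0.0408, 0.1224]
tool_rot: [-179.8, -0.1, 109.4]
force: [0.1, 0.4, -1.2]
grip_width: 0.0009
```

Call:
move_arm(steps=[[0,0,0,0.4,0,0,0],[0,0,0,0.4,0,0,0],[0,0,0,0.4,0,0,0],[0,0,0,0.4,0,0,0],[0,0,0,0,0,0,0]])

```text
time_s: 9.02
tool_pos: [0.6013, 0.041, 0.1084]
tool_rot: [-179.9, -0.0, 109.4]
force: [0.1, -0.4, 0.5]
grip_width: 0.0003
```

Call:
move_arm(steps=[[0,0,0,0.3,0,0,0],[0,0,0,0.3,0,0,0],[0,0,0,0,0,0,0]])

```text
time_s: 9.27
tool_pos: [0.6014, 0.041, 0.1027]
tool_rot: [-180.0, -0.0, 109.4]
force: [-0.7, -0.3, 0.2]
grip_width: 0.0004
```

Call:
move_arm(steps=[[0,0,0,0.3,0,0,0],[0,0,0,0.3,0,0,0],[0,0,0,0,0,0,0]])

```text
time_s: 9.52
tool_pos: [0.6014, 0.041, 0.0967]
tool_rot: [-179.9, -0.0, 109.4]
force: [-0.3, 0.1, 1.0]
grip_width: 0.0005
```

Call:
move_arm(steps=[[0,0,0,0.3,0,0,0],[0,0,0,0.2,0,0,0],[0,0,0,0,0,0,0]])

```text
time_s: 9.77
tool_pos: [0.6014, 0.041, 0.0918]
tool_rot: [-180.0, -0.0, 109.4]
force: [0.3, -0.1, -0.3]
grip_width: 0.0004
```

Call:
move_arm(steps=[[0,0,0,0.2,0,0,0],[0,0,0,0.2,0,0,0],[0,0,0,0,0,0,0]])

```text
time_s: 10.02
tool_pos: [0.6015, 0.041, 0.0879]
tool_rot: [-180.0, -0.0, 109.4]
force: [-1.3, -0.0, 0.6]
grip_width: 0.0005
```

Call:
move_arm(steps=[[0,0,0,0.2,0,0,0],[0,0,0,0.2,0,0,0],[0,0,0,0,0,0,0]])

```text
time_s: 10.27
tool_pos: [0.6015, 0.041, 0.0839]
tool_rot: [-180.0, -0.0, 109.4]
force: [-0.8, -0.1, 0.1]
grip_width: 0.0006
```

Call:
move_arm(steps=[[0,0,0,0.2,0,0,0],[0,0,0,0,0,0,0]])

```text
time_s: 10.43
tool_pos: [0.6016, 0.041, 0.082]
tool_rot: [-180.0, -0.0, 109.4]
force: [0.6, -0.2, -0.7]
grip_width: 0.0002
```

Call:
move_arm(steps=[[0,0,0,0.2,0,0,0],[0,0,0,0,0,0,0]])

```text
time_s: 10.6
tool_pos: [0.6016, 0.0411, 0.08]
tool_rot: [-180.0, -0.0, 109.4]
force: [-0.3, -0.1, -0.3]
grip_width: 0.0009
```

Run:
```python
from h import *
o,c=wrist(); print(o['effort'].round(2),o['wrist_torque'].round(2))
g=c['img'][180:400,140:500,::-1].astype(float); g=255*(g/255)**.45
cv2.imwrite('pics/w7.png',cv2.resize(g.clip(0,255).astype(np.uint8),None,fx=2.2,fy=2.2,interpolation=cv2.INTER_CUBIC))
s=viewer.read_camera('scene'); im=s['img'][200:320,260:420,::-1].astype(float); im=255*(im/255)**.5
cv2.imwrite('pics/s5.png',cv2.resize(im.astype(np.uint8),None,fx=4.9,fy=4.9,interpolation=cv2.INTER_CUBIC))
```

```text
[-8.000e-02 -4.412e+01 -7.780e+00 -2.774e+01 -5.000e-02 -2.000e-02
 -1.000e-02] [-0.01 -0.16  0.01]
```

View pics/w7.png

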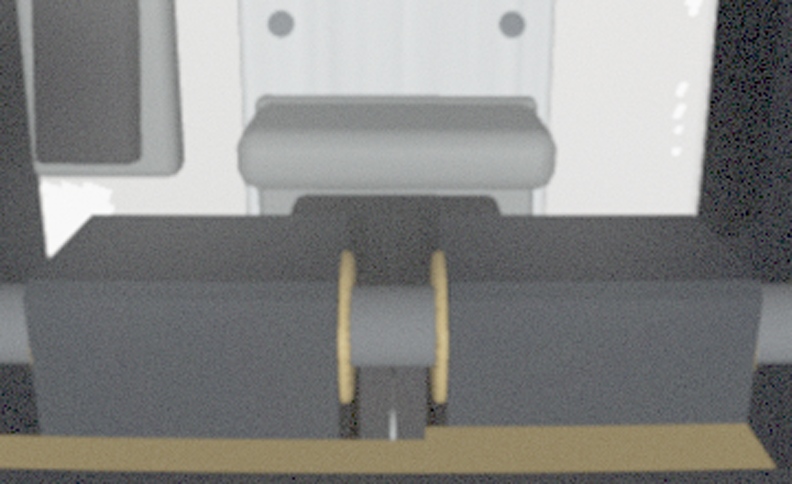

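View pics/s5.png

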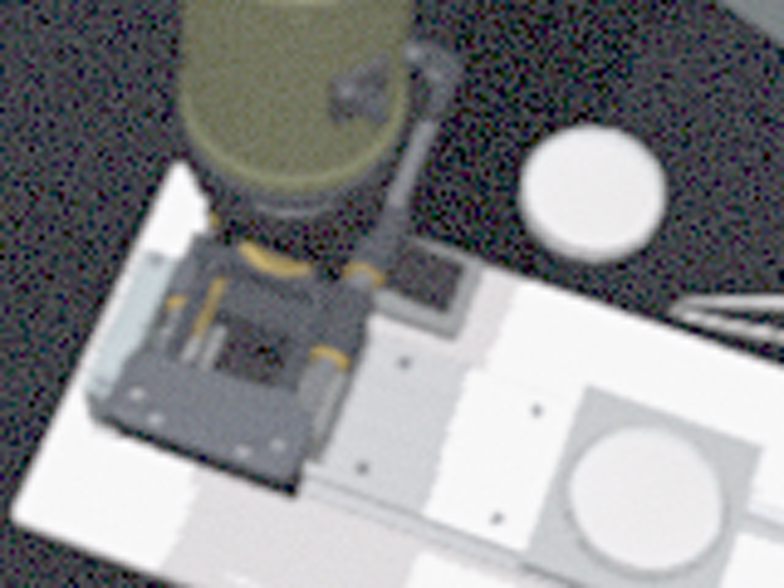

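Call:
move_arm(steps=[[0,0,0,0.2,0,0,0],[0,0,0,0,0,0,0]])

```text
time_s: 10.87
tool_pos: [0.602, 0.0412, 0.0784]
tool_rot: [180.0, 0.0, 109.4]
force: [0.4, 0.5, -0.3]
grip_width: 0.0005
```

Call:
move_arm(steps=[[0,0,0,0.2,0,0,0],[0,0,0,0,0,0,0]])

```text
time_s: 11.03
tool_pos: [0.6021, 0.0412, 0.0766]
tool_rot: [180.0, 0.0, 109.4]
force: [-0.0, -0.1, 4.2]
grip_width: 0.0003
```

Call:
move_arm(steps=[[0,0,0,0.2,0,0,0],[0,0,0,0,0,0,0]])

```text
time_s: 11.2
tool_pos: [0.602, 0.0412, 0.0745]
tool_rot: [180.0, 0.0, 109.4]
force: [-0.4, 0.2, 3.5]
grip_width: 0.0005
```

Call:
move_arm(steps=[[0,0,0,0.2,0,0,0],[0,0,0,0.2,0,0,0],[0,0,0,0,0,0,0]])

```text
time_s: 11.45
tool_pos: [0.602, 0.0412, 0.0703]
tool_rot: [180.0, 0.0, 109.4]
force: [-0.1, -0.1, 6.3]
grip_width: 0.0007
```

Call:
move_arm(steps=[[0,0,0,0.1,0,0,0],[0,0,0,0,0,0,0]])

```text
time_s: 11.62
tool_pos: [0.6021, 0.0412, 0.0695]
tool_rot: [180.0, 0.0, 109.4]
force: [-0.0, -0.3, 6.6]
grip_width: 0.0006
```

Call:
move_arm(steps=[[0,0.2,0,0.05,0,0,0],[0,0.3,0,0,0,0,0],[0,0.5,0,0,0,0,0],[0,0.7,0,0,0,0,0],[0,0.8,0,0,0,0,0]])

```text
time_s: 12.03
tool_pos: [0.5944, 0.0633, 0.0693]
tool_rot: [179.9, 0.1, 109.3]
force: [-0.1, -2.2, 5.5]
grip_width: 0.0005
```

```bash
python3 t.py
python3 - <<'E'
from h import *
o,c=wrist()
g=c['img'][180:400,140:500,::-1].astype(float); g=255*(g/255)**.45
cv2.imwrite('pics/w8.png',cv2.resize(g.clip(0,255).astype(np.uint8),None,fx=2.2,fy=2.2,interpolation=cv2.INTER_CUBIC))
E
```

```text
12.0333 tip [0.5944 0.0633 0.0443] rot [1.7994e+02 1.2000e-01 1.0928e+02] F [-0.1  -2.24  5.54] z 0.0693
```

View pics/w8.png

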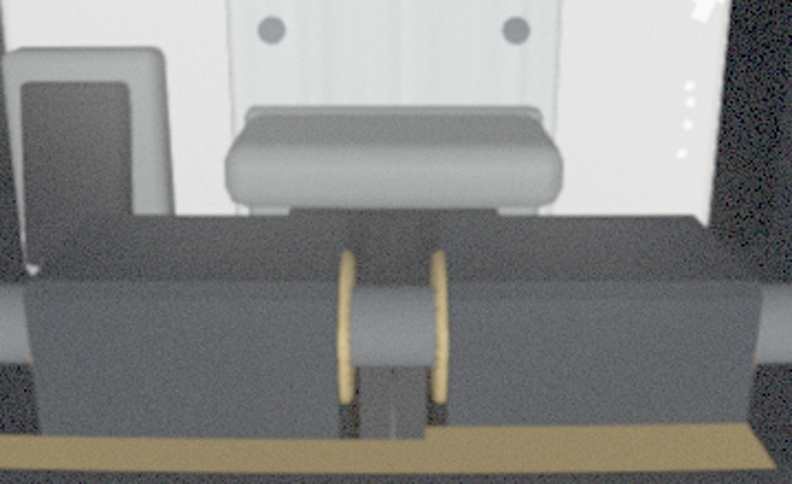

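Call:
move_arm(steps=[[0,0.8,0,0,0,0,0],[0,0.8,0,0,0,0,0],[0,0.8,0,0,0,0,0],[0,0.8,0,0,0,0,0],[0,0.8,0,0,0,0,0]])

```text
time_s: 12.5
tool_pos: [0.581, 0.1018, 0.0693]
tool_rot: [179.9, 0.1, 109.3]
force: [0.4, -1.2, 6.1]
grip_width: 0.0001
```

Call:
move_arm(steps=[[0,0.8,0,0,0,0,0],[0,0.8,0,0,0,0,0],[0,0.8,0,0,0,0,0],[0,0.8,0,0,0,0,0],[0,0.8,0,0,0,0,0]])

```text
time_s: 12.92
tool_pos: [0.5678, 0.1397, 0.0693]
tool_rot: [179.9, 0.1, 109.3]
force: [0.0, -1.8, 5.4]
grip_width: 0.0003
```

```bash
python3 t.py
python3 - <<'E'
from h import *
s=viewer.read_camera('scene'); im=s['img'][210:400,260:510,::-1].astype(float); im=255*(im/255)**.6
cv2.imwrite('pics/s6.png',cv2.resize(im.astype(np.uint8),None,fx=3.1,fy=3.1,interpolation=cv2.INTER_CUBIC))
E
```

```text
12.9167 tip [0.5678 0.1396 0.0443] rot [1.7992e+02 9.0000e-02 1.0933e+02] F [ 0.02 -1.8   5.42] z 0.0693
```

View pics/s6.png

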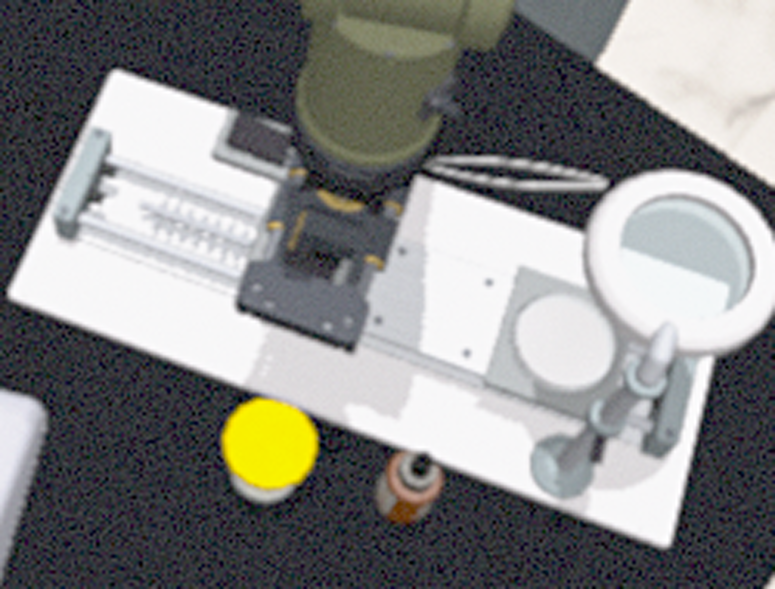

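Call:
move_arm(steps=[[0,0.7,0,0,0,0,0],[0,0.6,0,0,0,0,0],[0,0.5,0,0,0,0,0],[0,0.4,0,0,0,0,0],[0,0,0,0,0,0,0]])

```text
time_s: 13.38
tool_pos: [0.56, 0.162, 0.0694]
tool_rot: [179.9, -0.0, 109.4]
force: [-0.6, 0.6, 5.5]
grip_width: 0.0008
```

```bash
python3 t.py
python3 - <<'E'
from h import *
c=viewer.read_camera('wrist')
cv2.imwrite('pics/w9.png',c['img'][:,:,::-1])
E
```

```text
13.3833 tip [0.5601 0.162  0.0444] rot [179.91  -0.   109.43] F [-0.56  0.55  5.46] z 0.0694
```

View pics/w9.png

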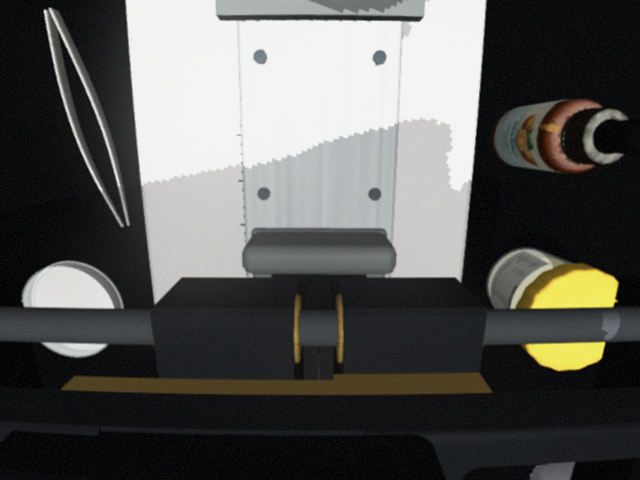

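Call:
move_arm(steps=[[0,0.3,0,0,0,0,0],[0,0.2,0,0,0,0,0],[0,0,0,0,0,0,0]])

```text
time_s: 13.68
tool_pos: [0.5591, 0.1648, 0.0694]
tool_rot: [179.9, 0.1, 109.3]
force: [-0.8, -2.0, 5.2]
grip_width: 0.0005
```

Call:
move_arm(steps=[[0,0.2,0,0,0,0,0],[0,0,0,0,0,0,0]])

```text
time_s: 13.85
tool_pos: [0.5587, 0.1658, 0.0693]
tool_rot: [179.9, 0.2, 109.3]
force: [0.7, -2.5, 4.8]
grip_width: 0.0008
```

Call:
move_arm(steps=[[0,0.2,0,0,0,0,0],[0,0,0,0,0,0,0]])

```text
time_s: 14.02
tool_pos: [0.5581, 0.1675, 0.0693]
tool_rot: [179.9, 0.2, 109.3]
force: [0.9, -3.5, 6.4]
grip_width: 0.0003
```

Call:
move_arm(steps=[[0,0.2,0,0,0,0,0],[0,0,0,0,0,0,0]])

```text
time_s: 14.18
tool_pos: [0.558, 0.1679, 0.0693]
tool_rot: [179.9, 0.3, 109.3]
force: [2.2, -5.5, 6.7]
grip_width: 0.0003
```

Call:
move_arm(steps=[[0,0.2,0,0,0,0,0],[0,0,0,0,0,0,0]])

```text
time_s: 14.35
tool_pos: [0.5579, 0.1679, 0.0693]
tool_rot: [179.9, 0.4, 109.2]
force: [3.0, -9.4, 6.8]
grip_width: 0.0007
```

Call:
move_arm(steps=[[0,0.2,0,0,0,0,0],[0,0,0,0,0,0,0]])

```text
time_s: 14.52
tool_pos: [0.5579, 0.168, 0.0693]
tool_rot: [180.0, 0.6, 109.1]
force: [3.1, -11.3, 7.7]
grip_width: 0.0004
```

Run:
```python
from h import *
s=viewer.read_camera('scene'); im=s['img'][210:400,260:510,::-1].astype(float); im=255*(im/255)**.6
cv2.imwrite('pics/s7.png',cv2.resize(im.astype(np.uint8),None,fx=3.1,fy=3.1,interpolation=cv2.INTER_CUBIC))
o,c=wrist(); print([proj(c,p) for p in ([0,0,0],)][:0]); cv2.imwrite('pics/w10.png',c['img'][:,:,::-1])
```

```text
[]
```

View pics/s7.png

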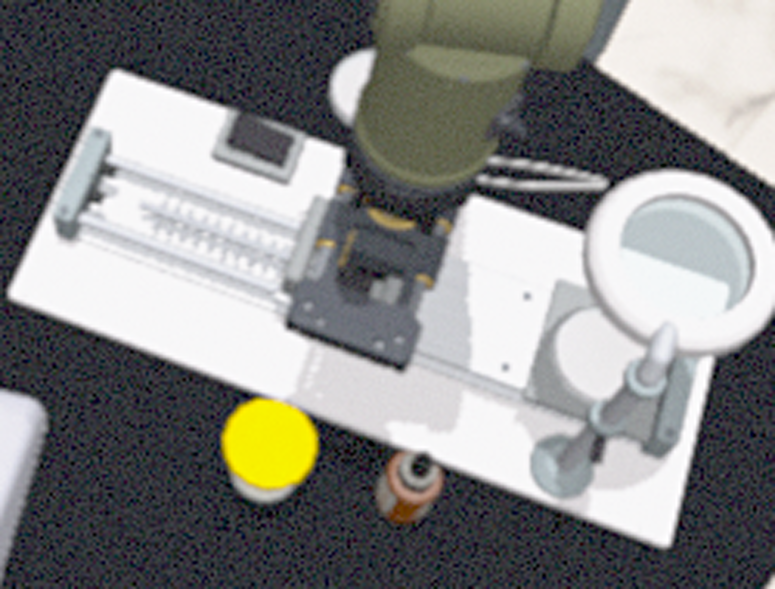

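Call:
move_arm(steps=[[0,0,0,-0.4,0,0,0],[0,0,0,-0.4,0,0,0],[0,0,0,-0.5,0,0,0],[0,0,0,-1,0,0,0],[0,0,0,-2,0,0,0]])

```text
time_s: 15.03
tool_pos: [0.5526, 0.1735, 0.1092]
tool_rot: [-179.7, -0.0, 109.3]
force: [0.0, 0.5, -0.2]
grip_width: 0.0006
```

Call:
move_arm(steps=[[0,-1,0,-2,0,0,0],[0,-2,0,-2,0,0,0],[0,-3,0,-1,0,0,0],[0,-3,0,0,0,0,0],[0,0,0,0,0,0,0]])

```text
time_s: 15.45
tool_pos: [0.587, 0.0822, 0.1619]
tool_rot: [180.0, 0.3, 108.9]
force: [1.4, -1.6, -0.5]
grip_width: 0.0004
```

```bash
python3 t.py
python3 - <<'E'
from h import *
yw=np.radians(19.2); ys=np.array([-np.sin(yw),np.cos(yw),0])
o,c=wrist(); b=np.array([.6051,.0315,.078])
for d in (.12,.13): print(d,proj(c,b+ys*d), 'seat',proj(c,b+ys*(d+.17)-[0,0,.011]))
cv2.imwrite('pics/w11.png',c['img'][:,:,::-1])
E
```

```text
15.45 tip [0.5871 0.0821 0.1369] rot [179.99   0.25 108.85] F [ 1.37 -1.56 -0.47] z 0.1619
0.12 (np.float64(319.27383934405634), np.float64(143.9536988342867)) seat (np.float64(317.7925658982781), np.float64(-153.1182463139958))
0.13 (np.float64(319.1975604833505), np.float64(127.21901053872658)) seat (np.float64(317.69946660922875), np.float64(-170.78020331115087))
```

View pics/w11.png

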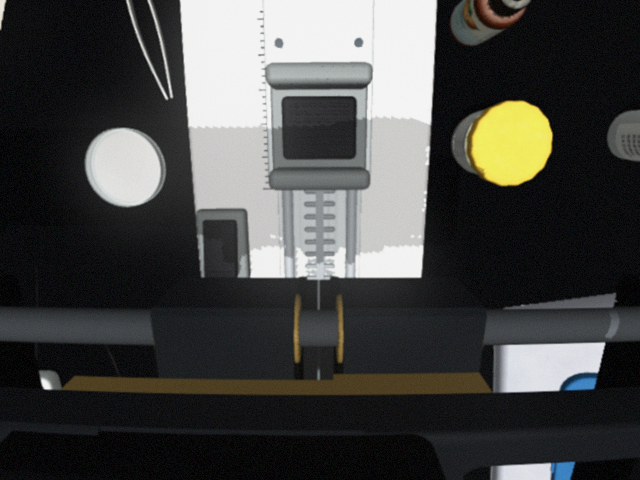

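Call:
move_arm(steps=[[0,-1.2,-2.5,0,0,0,-0.005],[0,-1.2,-2.6,2,0,0,0],[0,-1.2,-2.6,2.5,0,0,0],[0,0,0,3,0,0,0],[0,0,0,0,0,0,0]])

```text
time_s: 15.92
tool_pos: [0.5184, 0.0294, 0.0815]
tool_rot: [-179.4, -0.2, 109.6]
force: [-1.9, 1.1, -0.6]
grip_width: 0.0005
```

```bash
python3 t.py .5253 .0229 .015
python3 - <<'E'
from h import *
s=viewer.read_camera('scene'); im=s['img'][210:400,260:510,::-1].astype(float); im=255*(im/255)**.6
cv2.imwrite('pics/s8.png',cv2.resize(im.astype(np.uint8),None,fx=3.1,fy=3.1,interpolation=cv2.INTER_CUBIC))
E
```

```text
15.9167 tip [0.5181 0.0294 0.0565] rot [-179.44   -0.18  109.58] F [-1.86  1.06 -0.61] z 0.0815
to go (cm, tool axes) [-0.87  0.5   4.14]
```

View pics/s8.png

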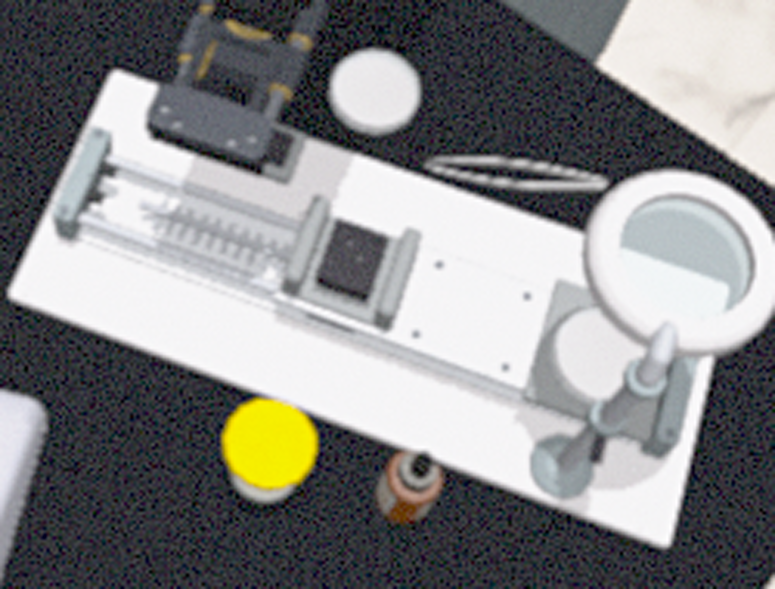

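Call:
move_arm(steps=[[0,-0.7,0.3,1,0,0,0],[0,0,0,1,0,0,0],[0,0,0,0,0,0,0],[0,0,0,0,0,0,0]])

```text
time_s: 16.3
tool_pos: [0.5296, 0.0257, 0.0668]
tool_rot: [-180.0, -0.1, 109.7]
force: [-0.2, -0.4, -0.2]
grip_width: 0.0006
```

```bash
python3 t.py .5253 .0229 .007
```

```text
16.3 tip [0.5295 0.0257 0.0418] rot [-1.800e+02 -6.000e-02  1.097e+02] F [-0.17 -0.37 -0.2 ] z 0.0668
to go (cm, tool axes) [-0.12 -0.49  3.48]
```

Call:
move_arm(steps=[[0,-0.15,-0.4,0.6,0,0,0],[0,0,0,0.6,0,0,0],[0,0,0,0.5,0,0,0],[0,0,0,0.3,0,0,0],[0,0,0,0,0,0,0]])

```text
time_s: 16.72
tool_pos: [0.5252, 0.0221, 0.046]
tool_rot: [-179.9, -0.0, 109.7]
force: [-0.1, -0.0, -0.1]
grip_width: 0.0002
```

Call:
move_arm(steps=[[0,0,0,0.3,0,0,0],[0,0,0,0.2,0,0,0],[0,0,0,0,0,0,0]])

```text
time_s: 16.97
tool_pos: [0.5257, 0.0221, 0.0415]
tool_rot: [-180.0, -0.0, 109.7]
force: [-0.1, -1.1, 0.5]
grip_width: 0.0005
```

Call:
move_arm(steps=[[0,0,0,0.2,0,0,0],[0,0,0,0.1,0,0,0],[0,0,0,0,0,0,0]])

```text
time_s: 17.22
tool_pos: [0.5263, 0.0217, 0.039]
tool_rot: [180.0, 0.0, 109.6]
force: [0.8, 0.1, 1.6]
grip_width: 0.0003
```

Call:
move_arm(steps=[[0,0,0,0.2,0,0,0],[0,0,0,0.2,0,0,0],[0,0,0,0,0,0,0]])

```text
time_s: 17.47
tool_pos: [0.5264, 0.0217, 0.0348]
tool_rot: [180.0, 0.0, 109.6]
force: [1.1, -1.9, 1.7]
grip_width: 0.0001
```

Call:
move_arm(steps=[[0,0,0,0.1,0,0,0],[0,0,0,0.1,0,0,0],[0,0,0,0,0,0,0]])

```text
time_s: 17.72
tool_pos: [0.5265, 0.0215, 0.0333]
tool_rot: [180.0, 0.1, 109.6]
force: [0.8, -3.3, 4.2]
grip_width: 0.0006
```

Call:
move_arm(steps=[[0,0,0,0.1,0,0,0],[0,0,0,0,0,0,0]])

```text
time_s: 17.88
tool_pos: [0.5266, 0.0214, 0.033]
tool_rot: [180.0, 0.1, 109.6]
force: [-1.0, -3.9, 10.6]
grip_width: 0.0005
```

Call:
move_arm(steps=[[0,0,0,-2,0,0,0],[0,0,0,-4,0,0,0],[0,-1,0,-4,0,0,0],[0,-1,0,-3,0,0,0],[0,0,0,0,0,0,0]])

```text
time_s: 18.3
tool_pos: [0.5367, 0.0023, 0.1679]
tool_rot: [179.5, 0.3, 109.5]
force: [0.6, -0.8, -0.3]
grip_width: 0.0003
```

Call:
move_arm(steps=[[0,0,0,0,0,0,0],[0,0,0,0,0,0,0]])

```text
time_s: 18.47
tool_pos: [0.5315, 0.0039, 0.1606]
tool_rot: [-179.9, -0.1, 109.7]
force: [-0.3, -0.6, 0.0]
grip_width: 0.0006
```

```bash
python3 t.py
python3 - <<'E'
from h import *
s=viewer.read_camera('scene'); im=s['img'][190:400,250:520,::-1].astype(float); im=255*(im/255)**.6
cv2.imwrite('pics/s9.png',cv2.resize(im.astype(np.uint8),None,fx=2.8,fy=2.8,interpolation=cv2.INTER_CUBIC))
yw=np.radians(19.2); xs=np.array([np.cos(yw),np.sin(yw),0]); ys=np.array([-np.sin(yw),np.cos(yw),0])
o,c=wrist(); b=np.array([.6051,.0315,.078])
for d in (.12,.13): print(d,proj(c,b+ys*d))
cv2.imwrite('pics/w12.png',c['img'][:,:,::-1])
piv=np.array([.5181,.0437,0])
for a,n in ((.19,'off'),(-.19,'on')):
    for q in (-1,1):
        z=.030+.0055*np.cos(.19)-q*np.sin(a)*.023
        print(n,q,[np.round(proj(c,piv+q*ys*.023*np.cos(a)+xs*w*.013+[0,0,z]),1) for w in (-1,1)])
E
```

```text
18.4667 tip [0.5314 0.0039 0.1356] rot [-1.7989e+02 -8.0000e-02  1.0968e+02] F [-0.32 -0.61  0.03] z 0.1606
0.12 (np.float64(455.5213033496163), np.float64(51.22100649668053))
0.13 (np.float64(456.719177838324), np.float64(33.24509492576888))
off -1 [array([303.2, 209.5]), array([338.5, 209.8])]
off 1 [array([303.7, 146.5]), array([339.2, 146.9])]
on -1 [array([303.6, 207.5]), array([337.9, 207.8])]
on 1 [array([303.2, 146.7]), array([339.8, 147. ])]
```

View pics/s9.png

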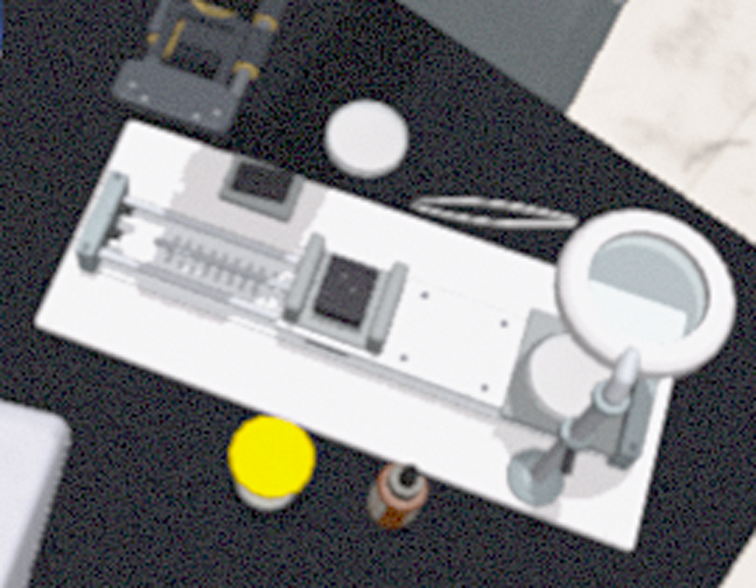

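View pics/w12.png

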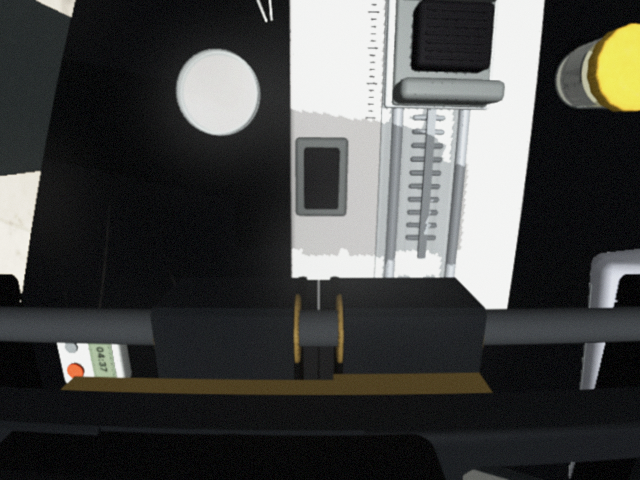

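Run:
```python
from h import *
yw=np.radians(19.2); xs=np.array([np.cos(yw),np.sin(yw),0]); ys=np.array([-np.sin(yw),np.cos(yw),0])
o,c=wrist(); g=c['img'].max(2)
def edge(vals,th=65):
    i=np.where((vals[:-1]>th)!=(vals[1:]>th))[0]; return [round(float(k+(th-vals[k])/(vals[k+1]-vals[k])),1) for k in i]
gf=cv2.GaussianBlur(g,(0,0),1).astype(float)
for r in (150,153,160,170,180,190,200,204): print(r,[299+e for e in edge(gf[r,299:345])])
for q in (308,315,325,332): print('col',q,[142+e for e in edge(gf[142:214,q])])
b=np.array([.6051,.0315,0])
for z in (.078,.069): print(z,[np.round(proj(c,b+ys*(.13+q)+xs*w+[0,0,z]),1) for q,w in ((-.019,0),(.019,0),(0,-.023),(0,.023))])
for q in (430,450,470): print('col',q,[e for e in edge(gf[0:76,q],45)])
for r in (20,35,50): print('row',r,[402+e for e in edge(gf[r,402:505],45)])
t=viewer.read_camera('top'); cv2.imwrite('pics/t9.png',cv2.resize(t['img'][170:320,130:340,::-1],None,fx=3.8,fy=3.8,interpolation=cv2.INTER_CUBIC))
for d in (.12,.13): print('top button',proj(t,b+ys*d+[0,0,.078]),'seat',proj(t,b+ys*(d+.17)+[0,0,.06]))
```

```text
150 [304.4, 338.3]
153 [304.2, 338.8]
160 [304.1, 338.5]
170 [304.0, 338.2]
180 [303.9, 338.1]
190 [304.1, 337.5]
200 [304.2, 337.2]
204 [304.1, 337.1]
col 308 [147.6, 208.1]
col 315 [147.7, 208.0]
col 325 [147.9, 208.0]
col 332 [147.8, 207.9]
0.078 [array([454.7,  67.3]), array([459.2,  -1.4]), array([418.1,  32. ]), array([495.3,  35. ])]
0.069 [array([449.8,  69.9]), array([454.1,   3.8]), array([414.5,  35.9]), array([489. ,  38.7])]
col 430 [70.1]
col 450 [70.6]
col 470 [71.5]
row 20 [413.9, 491.7]
row 35 [412.8, 490.6]
row 50 [412.6, 489.5]
top button (np.float64(240.7123169956285), np.float64(233.249286305083)) seat (np.float64(182.5634177127698), np.float64(260.4466367733696))
top button (np.float64(237.20370152524413), np.float64(234.77312436826648)) seat (np.float64(179.06617271779828), np.float64(261.9710598202632))
```

View pics/t9.png

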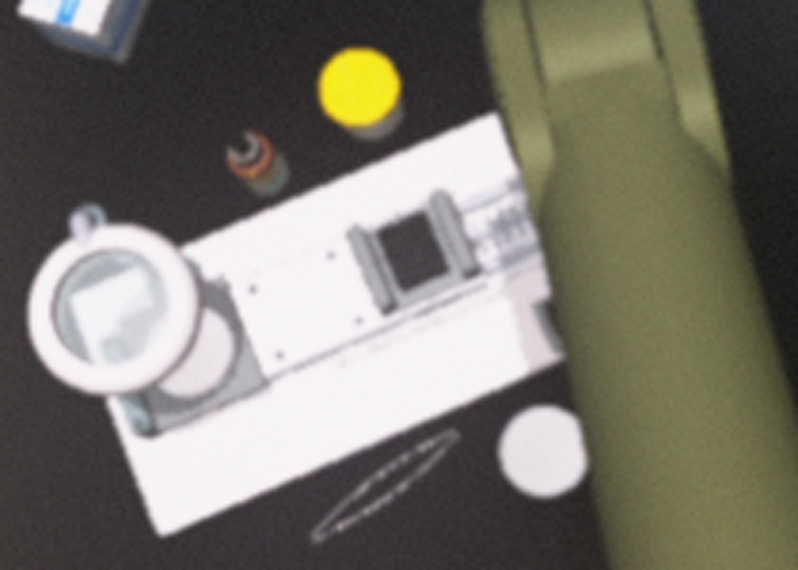

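Call:
move_arm(steps=[[0,2,2,0,0,0,0],[0,2,2,0,0,0,0],[0,2,2,0,0,0,0],[0,0,0.8,0,0,0,0],[0,0,0,0,0,0,0]])

```text
time_s: 19.08
tool_pos: [0.5768, 0.0854, 0.1608]
tool_rot: [-180.0, -0.1, 109.9]
force: [-0.1, 0.4, 0.2]
grip_width: 0.0003
```

Call:
move_arm(steps=[[0,0,0,0,0,0,0],[0,0,0,0,0,0,0],[0,0,0,0,0,0,0]])

```text
time_s: 19.33
tool_pos: [0.576, 0.0811, 0.1614]
tool_rot: [-179.9, 0.0, 109.5]
force: [-0.3, 1.1, 0.6]
grip_width: 0.0006
```

```bash
python3 t.py
python3 - <<'E'
from h import *
yw=np.radians(19.2); xs=np.array([np.cos(yw),np.sin(yw),0]); ys=np.array([-np.sin(yw),np.cos(yw),0])
o,c=wrist(); g=c['img'].max(2); b=np.array([.6051,.0315,0])
cv2.imwrite('pics/w13.png',c['img'][:,:,::-1])
def edge(vals,th=45):
    i=np.where((vals[:-1]>th)!=(vals[1:]>th))[0]; return [round(float(k+(th-vals[k])/(vals[k+1]-vals[k])),1) for k in i]
gf=cv2.GaussianBlur(g,(0,0),1).astype(float)
u,v=map(int,np.round(proj(c,b+ys*.13+[0,0,.078]))); print(u,v)
for z in (.078,.069): print(z,[np.round(proj(c,b+ys*(.13+q)+xs*w+[0,0,z]),1) for q,w in ((-.019,0),(.019,0),(0,-.023),(0,.023))])
print('blocks tops',[np.round(proj(c,b+ys*(.13+q)+[0,0,.082]),1) for q in (-.038,-.025,.025,.038)], [np.round(proj(c,b+ys*(.13+q)+xs*w+[0,0,.082]),1) for q in (-.03,) for w in (-.032,.032)])
for q in (u-20,u,u+20): print('col',q,[v-48+e for e in edge(gf[v-48:v+48,q])])
for r in (v-20,v,v+20): print('row',r,[u-48+e for e in edge(gf[r,u-48:u+48])])
cv2.imwrite('pics/w13c.png',cv2.resize(c['img'][max(0,v-90):v+90,u-110:u+110,::-1],None,fx=3.3,fy=3.3,interpolation=cv2.INTER_CUBIC))
E
```

```text
19.3333 tip [0.576  0.0811 0.1364] rot [-1.7993e+02  4.0000e-02  1.0955e+02] F [-0.33  1.09  0.62] z 0.1614
338 132
0.078 [array([337.9, 163.6]), array([339. ,  99.8]), array([300.9, 131.9]), array([376. , 132.6])]
0.069 [array([337.2, 162.8]), array([338.3, 101.2]), array([301.5, 132.2]), array([374. , 132.9])]
blocks tops [array([337.6, 194.9]), array([338. , 173.9]), array([339.6,  88.5]), array([340. ,  65.2])] [array([286.2, 181.7]), array([389.4, 182.5])]
col 318 [129.0, 157.0, 158.5, 161.4]
col 338 [102.9, 104.0, 119.0, 119.0, 124.7, 162.2]
col 358 [102.8, 105.8, 108.0, 112.0, 117.0, 162.3]
row 112 [351.0, 373.7]
row 132 [315.0, 373.8]
row 152 [314.0, 372.8]
```

View pics/w13c.png

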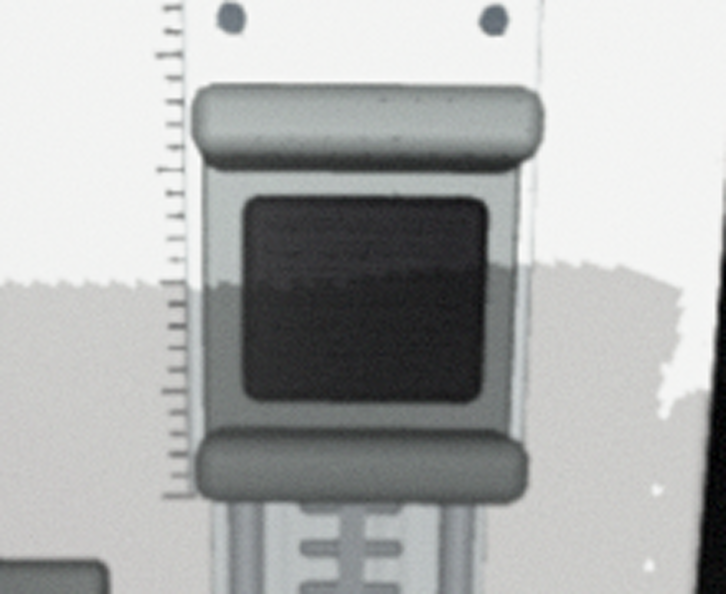

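```bash
cat > m.py <<'E'
from h import *
yw=np.radians(19.2); xs=np.array([np.cos(yw),np.sin(yw),0]); ys=np.array([-np.sin(yw),np.cos(yw),0])
def cam(pos,rot):
    c=viewer.read_camera('wrist'); T=np.eye(4); T[:3,:3]=Ro.from_euler('xyz',rot,degrees=True).as_matrix(); T[:3,3]=pos
    c['extrinsics']=np.linalg.inv(T@c['mount']); return c
b=np.array([.6051,.0315,0])
def go(f,pos,rot,d):
    c=cam(pos,rot); g=cv2.GaussianBlur(cv2.imread(f).max(2),(0,0),1).astype(float)
    gx=cv2.Sobel(g,cv2.CV_64F,1,0); gy=cv2.Sobel(g,cv2.CV_64F,0,1)
    u,v=proj(c,b+ys*d+[0,0,.078]); u0,v0=int(u),int(v)
    pr={}
    for z in (.078,.069):
        L,Rr=proj(c,b+ys*d-xs*.023+[0,0,z]),proj(c,b+ys*d+xs*.023+[0,0,z]); B,Tt=proj(c,b+ys*(d-.019)+[0,0,z]),proj(c,b+ys*(d+.019)+[0,0,z])
        pr[z]=(Rr[0]-L[0],B[1]-Tt[1],L[0],Rr[0],Tt[1],B[1])
    rows=range(v0-12,v0+18,3)
    def pk(a,lo,hi,sgn):
        s=sgn*a[lo:hi]; k=int(np.argmax(s)); 
        if 0<k<len(s)-1:
            y0,y1,y2=s[k-1:k+2]; return lo+k+.5*(y0-y2)/(y0-2*y1+y2)
        return lo+k
    Lm=np.median([pk(gx[r],int(pr[.078][2])-12,int(pr[.078][2])+10,-1) for r in rows]); Rm=np.median([pk(gx[r],int(pr[.078][3])-10,int(pr[.078][3])+10,1) for r in rows])
    cols=range(u0-15,u0+16,3)
    Tm=Bm=np.nan
    if v0>50: Tm=np.median([pk(gy[:,q],int(pr[.078][4])-6,int(pr[.078][4])+8,-1) for q in cols]); Bm=np.median([pk(gy[:,q],int(pr[.078][5])-7,int(pr[.078][5])+5,1) for q in cols])
    print(f,'meas W %.1f H %.1f  L%.1f R%.1f T%.1f B%.1f'%(Rm-Lm,Bm-Tm,Lm,Rm,Tm,Bm)); 
    for z in pr: print('   pred',z,np.round(pr[z],1))
go('pics/w1.png',[.64803,-.00397,.33279],[179.905,-.278,108.186],0)
go('pics/w11.png',[.5871,.0821,.1619],[179.99,.25,108.85],.13)
go('pics/w13.png',[.576,.0811,.1614],[-179.93,.04,109.55],.13)
go('pics/w12.png',[.5314,.0039,.1606],[-179.89,-.08,109.68],.13)
E
python3 m.py
```

```text
pics/w1.png meas W 57.0 H 36.1  L263.0 R320.0 T144.1 B180.2
   pred 0.078 [ 43.5  36.4 268.7 312.1 143.9 180.3]
   pred 0.069 [ 42.6  35.7 269.7 312.2 143.9 179.5]
pics/w11.png meas W 84.3 H 63.1  L271.5 R355.8 T95.7 B158.8
   pred 0.078 [ 75.3  64.1 281.5 356.8  94.5 158.6]
   pred 0.069 [ 72.6  61.8 282.8 355.4  96.  157.8]
pics/w13.png meas W 94.7 H 63.0  L288.7 R383.5 T100.7 B163.7
   pred 0.078 [ 75.1  63.8 300.9 376.   99.8 163.7]
   pred 0.069 [ 72.5  61.6 301.5 374.  101.2 162.8]
pics/w12.png meas W 80.5 H nan  L411.6 R492.2 Tnan Bnan
   pred 0.078 [ 76.9  68.5 417.  494.   -1.5  67. ]
   pred 0.069 [ 74.3  66.  413.4 487.7   3.7  69.6]
```

```bash
python3 -c "
from cell import env, job
o=env.get_obs(); print(o['time_s'],o['force'],o['joint_velocities'].round(3)); print(job.sign_off())"
```

```text
19.5833 [ 0.41569587 -0.19747279  0.47429624] [-0.17   0.084 -0.159 -0.192  0.123 -0.069 -0.05 ]
the job is handed in; nothing more can be done
None
```

I pushed the stage to its end stop under the magnifier and lifted off. I then turned the lamp rocker on and handed the job in at about 19.6 s; sign-off gave no verdict.

**What happened**
- **Rocker, first press:** it missed. The fingertips turned out to end at about the TCP height instead of 25 mm ahead of it, as stated. I found this from the wrist pictures and from where the button made contact, at a TCP height of about 77 mm.
- **Stage:** I held the button about 8 mm down and pushed the stage along the rail. It stopped with about 11 N of push, and I lifted straight off.
- **Rocker, second press:** it moved under about 2 N and stopped hard with 10.6 N at a height of 33 mm.

**Last checks**
- **Stage position:** the last wrist picture puts it at about 0.1297 m.
- **Rocker:** its narrowing in the wrist view fits "on" (width ratio 0.95; "on" predicts about 0.94 and "off" about 0.99).
- **Button:** its length along the rail measures 63.0 px, against 63.8 px predicted for up and 61.6 px for down. I read that as up. Its width was less clear: a first threshold measurement leaned towards down, and the edge-based width was unusable.
- **Dish and other things:** the dish looked seated in its recess in the overview pictures. The forceps, spare dish, cup and dropper looked unmoved. I did not measure the timer, pen or pouch; the arm passed well above their area at the start.
- **Robot:** it was clear of everything, with force readings at noise level.

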